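# Load the checking fixture and feel the gap with a taper gauge

### The job

Slide the loaded tray into the slotted guides of the checking fixture until it is fully home against the end stop. Then take the taper gauge out of its rack and slide its blade, tip down, upright and square, into the gap between the bracket's flange and the fixture's gauge plate until it drags snugly on both, without forcing it. Finish while holding the gauge by its handle at that depth, with the tray still home and the other things on the bench left where they are.

Things in the scene. Friction and masses are not known exactly. Their poses are not given: they have to be found in the camera images.
- fixture: checking fixture, fixed: aluminium base 15 mm thick with two slotted steel guides on its +x half, a bare loading deck on its -x half. Origin on the bench on the guides' centre line; +x = the way in, z up. Base spans x -190..130, y -65..120 mm. Guides x 15..130, inner walls y +-46, lips from y +-38 outward 13.5 mm above the deck, tops at z 34.5; flared lead-ins from x -5 mm catch about 4 mm
- tray_stop (a point): middle of the end stop's face at deck height (fixture x 115, y 0, z 15 mm), axes as the fixture; the tray is home when its front edge touches here
- gauge_plate: gauge plate: upright steel plate 60 mm long (x), 12 mm thick, 80 mm high on an angle foot, rigidly fixed beside the +y guide of the fixture, at a distance that varies. Origin at the foot of the middle of its measuring face, 15 mm above the bench; axes parallel to the fixture's; the measuring face looks to -y, towards the tray
- plate_top (a point): middle of the top edge of the gauge plate's measuring face, 95 mm above the bench, axes as the plate
- tray_handle (a point): loaded tray, at the centre of its handle. Loose steel tray 170 x 90 x 12 mm, about 0.85 kg, on the deck before the guides, a little off line and askew; friction 3 to 7 N. x forward (into the guides), y left. Handle: round bar 10 mm thick, 68 mm long along y on two posts, 50 mm above the tray's underside (65 over the bench), 155 mm behind the front edge, 73 mm behind the bracket
- tray_front (a point): middle of the tray's front lower edge, axes as the tray
- flange_top (a point): middle of the top edge of the checked face of the bracket clamped on the tray: upright flange 70 mm long, 12 mm thick; this face looks to the tray's +y, top edge 95 mm above the bench, 47 mm behind the tray's front edge, 51.5 mm left of its middle. With the tray home it faces the gauge plate across a gap of 5 to 10 mm, open from above down to the guide 60 mm below; the tray has 2 mm side play
- gauge_grip (a point): taper gauge, at the centre of its handle. Steel, 0.14 kg; x along the blade's width, y its thickness, z up. Handle block 24 (x) x 12 (y) x 44 mm high; below it a collar 32 x 24 x 4 mm, then a wedge blade 72 mm long, 16 wide, 2 mm thick at the tip, 14 mm at the collar. Tip 98 mm below this point. Hangs in the rack by its collar, lifts straight out. Snug in a gap, each mm more takes 2 to 4 N
- gauge_tip (a point): middle of the tip of the gauge's blade, axes as the gauge
- rack: gauge rack, fixed: wooden bridge stand 110 x 80 mm, 90 mm high, with one 20 x 17 mm slot in its 10 mm thick top, in which the gauge hangs. Origin on the bench under the slot; axes parallel to the gauge's
- cutter: bystander: milling cutter body, toothed disc 190 mm across, 44 mm high, origin at the centre of its underside
- caliper: bystander: long steel vernier caliper, 380 x 100 x 14 mm, lying flat; origin at the underside of the middle of its beam, which runs along y
- insert_box: bystander: grey plastic box of cutter inserts 100 x 75 x 30 mm, origin at the centre of its underside
- scanner_pack: bystander: rounded blue-grey battery pack 70 x 170 x 45 mm, origin at the centre of its underside
Not all that is in view belongs to the job. What is shaped like the part that bears tray_handle but blue or pink is not meant.

How it is judged:
By the outcome, as a careful person would: the job done as asked, in the order asked, and still so for the second after the job is handed in, while the arm keeps its last pose, push and grip.
It also fails if it takes over 64 s, if anything falls off the work surface, if the arm or the gripper's body presses on something with over 40 N, if the wrist force passes 120 N, or if a joint passes its speed limit or range.

### The arm

A 6-joint arm with a two-finger parallel gripper is mounted at the origin on the work surface. World frame = base frame: x ahead of the robot, y to its left, z up, the work surface at z = 0. Lengths are in m, angles in rad, forces in N, time in s.
With the tool pointing down it reaches from about 0.375 to 0.925 m from the base axis. Payload 5.7 kg.
Tool frame: the origin (TCP) lies at the very end of the fingers, on their centre line; the grasp point (between the pads) lies 19 mm behind it; z points along the fingers, y is the direction in which the jaws open and shut (so a half turn about z gives the same grasp; the last joint's range is limited). The gripper opens to 85 mm and grips with 20 to 120 N. Pads are 22 mm wide; open, the fingers measure 114 mm over their backs; the gripper's body (76 mm by 85 mm) begins 54 mm behind the grasp point. The pads swing forward as they close: fully open they stand 13 mm farther back than shut.
Start: joints at [1.143, 0.359, 1.51, -0, 1.272, -0.115], TCP at [0.185, 0.571, 0.231] pointing down, gripper open.
Joint ranges: [-2.97, 2.97], [-1.01, 2.36], [0.21, 2.38], [-0.96, 4.11], [0.2, 2.71], [-2.98, 2.98]. Speed limits (rad/s): [2.39, 2.39, 3.14, 3.14, 3.14, 3.14].

### API

Orientations are given as a rotation vector (axis times angle).
In Python, from plant import sensors, read_camera, camera_params, env gives the robot as it stands.
- The arm moves only by the shell command python3 -m jog 'ROWS' [OPENING] [FORCE]. ROWS is JSON, a list of rows, each an object of numbers: "tx", "ty", "tz": the shift along the tool's x, y, z in units of 60 mm (1.0 is 60 mm); "turn": the turn about the tool's z in rad. A call has 1 to 20 rows; each row is the pose to reach, as a shift and turn from the pose commanded when the call began, along the tool's axes at that moment; what a row does not reach only later rows make up. A row lasts 1/8 s, in which the tool goes at most 62.5 mm and 10.7 degrees, less where a joint would pass 70% of its speed; a pose out of reach is approached as far as the arm can. A call with a gripper value outside its range is refused whole. OPENING is the finger opening in mm, from 0 to 85.4, set as the call begins (- or left out, the last holds). The fingers move at their own pace and stop on an object; FORCE is the grip in N (left out, the last holds). Time passes only in rows, so rows that repeat a pose let the fingers close. It gives the time, the measured TCP pose, the force and the opening at its end, in the units of the state.
- sensors.get_state(): the state, without advancing time (a new reading comes with each control period).
- read_camera(name): name is "side" or "top" or "wrist"; returns (picture, depth): 420x560x3 uint8, red, green, blue; 420x560 float32, m along the optical axis (not along the pixel's ray), 0 where there is no reading.
- camera_params(name): a dict with "fx", "fy", "cx", "cy" (pixels), "camera_from_world" (4x4, takes a point from world to camera coordinates). Camera axes: x right, y down, z forward; pixel columns grow to the right and rows downward; lengths in m; the calibration is good to about 2 mm. A picture is of the moment at which its call begins: read the wrist's pose just before it. camera_params takes no time and is no camera call; for the wrist camera it gives the pose at the moment of the call.
- env.close_job(): hands the job in, once; it reports no verdict.
The state is a dict: "time": time; "q": joint angles; "dq": joint speeds; "tau": joint torques, N m; "ee_pos": TCP position; "eef_rot": TCP orientation; "wrist_force": force on the tool from outside, world axes, zero at the start; "wrist_torque": the same for the moment, N m; "opening": finger opening in m.
Only numpy, scipy, OpenCV 4.12 (cv2) and the standard library are available. Lean on these libraries where they do the work, as an engineer would, in place of code of your own. Each camera call takes 0.05 s, during which the arm holds its last target.

## Working session

There is one attempt and no reset: what is moved stays moved. The work goes in short steps, Python scripts to look and compute and a shell command to move; the robot and the scene stay as the last step left them, time stands still between calls to the robot, and variables do not carry over. Pictures are saved under pics/ and viewed, and the job is handed in when it is done.

```bash
ls; mkdir -p pics
python3 - <<'E'
from plant import sensors, read_camera, camera_params, env
import cv2, numpy as np
print(sensors.get_state())
for n in ["side","top","wrist"]:
    p=camera_params(n)
    im,d=read_camera(n)
    cv2.imwrite(f"pics/{n}0.png",im[:,:,::-1]); np.save(f"pics/{n}0_d.npy",d)
    print(n,p)
E
```

```text
pics
{'time': 0.0, 'q': array([ 1.14286544e+00,  3.59519456e-01,  1.51144172e+00, -5.41382440e-06,
        1.27249317e+00, -1.15107491e-01]), 'dq': array([ 1.10962030e-03,  3.05394232e-05, -4.83934245e-04, -3.42053216e-04,
        6.85763286e-04,  1.34806403e-03]), 'tau': array([ 1.44087076e-03, -5.27613223e+01, -2.78616571e+01,  3.42298972e-05,
        1.31571415e-02, -9.85293298e-06]), 'ee_pos': array([0.18437594, 0.57025144, 0.23044144]), 'eef_rot': array([-4.89301041e-01, -3.10275286e+00,  2.81894772e-03]), 'wrist_force': array([-0.14088913,  0.77586628, -0.20772499]), 'wrist_torque': array([-0.0134434 , -0.07848391,  0.00872997]), 'opening': 0.08540775490731281}
side {'fx': 461.3521576121145, 'fy': 461.3521576121145, 'cx': 279.8212491889816, 'cy': 213.01039456203745, 'camera_from_world': array([[ 0.92149194, -0.3880876 , -0.01551215, -0.48521577],
       [-0.26932382, -0.60969687, -0.74547596,  0.21448272],
       [ 0.27985227,  0.69112787, -0.66635199,  0.99134519],
       [ 0.        ,  0.        ,  0.        ,  1.        ]])}
top {'fx': 425.260989913445, 'fy': 425.260989913445, 'cx': 277.2323844730287, 'cy': 210.44532235478306, 'camera_from_world': array([[-0.13559702, -0.99074561, -0.00604884,  0.05339412],
       [-0.97078125,  0.13407967, -0.1990136 ,  0.52683769],
       [ 0.19798288, -0.02111355, -0.97997806,  1.11660233],
       [ 0.        ,  0.        ,  0.        ,  1.        ]])}
wrist {'fx': 299.51038206491467, 'fy': 299.51038206491467, 'cx': 280.67084962916545, 'cy': 211.66892230318632, 'camera_from_world': array([[ 0.30774821,  0.95146714, -0.00115   , -0.59919814],
       [ 0.91651273, -0.29611731,  0.26892182, -0.03574566],
       [ 0.25552974, -0.0838142 , -0.96316132,  0.37952154],
       [ 0.        ,  0.        ,  0.        ,  1.        ]])}
```

View pics/side0.png

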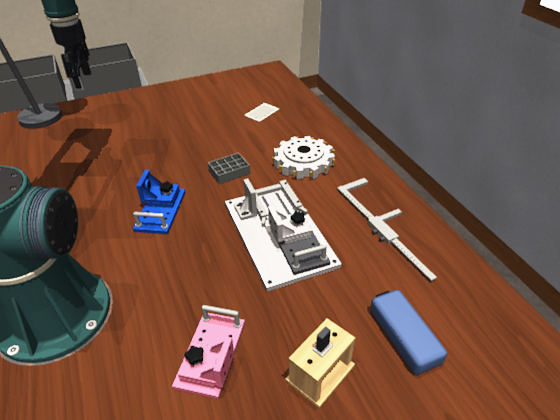

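View pics/top0.png

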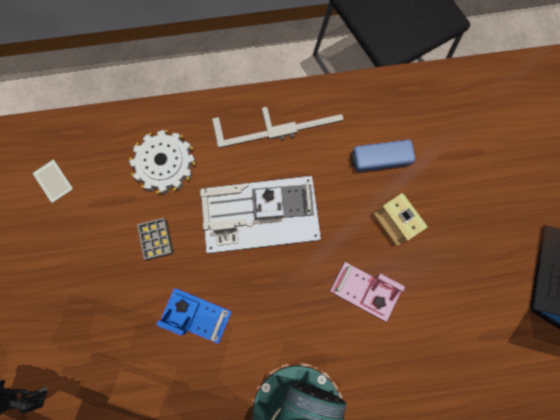

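View pics/wrist0.png

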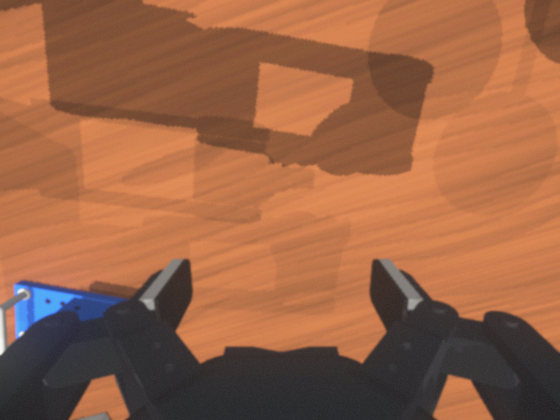

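```bash
cat > h.py <<'E'
from plant import sensors, read_camera, camera_params
import cv2, numpy as np
def shot(name,tag):
    p=camera_params(name); im,d=read_camera(name)
    cv2.imwrite(f"pics/{tag}.png",im[:,:,::-1]); np.savez(f"pics/{tag}.npz",im=im,d=d,M=p["camera_from_world"],k=np.array([p["fx"],p["fy"],p["cx"],p["cy"]]))
def load(tag):
    z=np.load(f"pics/{tag}.npz"); return z["im"],z["d"],z["M"],z["k"]
def crop(tag,u0,v0,u1,v1,s,out):
    im=load(tag)[0][v0:v1,u0:u1,::-1]
    c=cv2.resize(im,None,fx=s,fy=s,interpolation=cv2.INTER_CUBIC); 
    cv2.imwrite(f"pics/{out}.png",c); print(c.shape)
def world(tag,u,v,z=None):
    """z given: intersect ray with plane z; else depth"""
    im,d,M,k=load(tag); R=M[:3,:3];t=M[:3,3]
    ray=np.array([(u-k[2])/k[0],(v-k[3])/k[1],1.])
    C=-R.T@t; w=R.T@ray
    if z is None: return C+w*d[int(round(v)),int(round(u))]
    return C+w*((z-C[2])/w[2])
def proj(tag,P):
    im,d,M,k=load(tag); c=M[:3,:3]@np.asarray(P)+M[:3,3]
    return np.array([k[0]*c[0]/c[2]+k[2],k[1]*c[1]/c[2]+k[3]])
def cloud(tag):
    im,d,M,k=load(tag); R=M[:3,:3];t=M[:3,3]
    v,u=np.mgrid[0:420,0:560]
    c=np.stack([(u-k[2])/k[0]*d,(v-k[3])/k[1]*d,d],-1)
    w=(c-t)@R; w[d<=0]=np.nan
    return w
E
python3 - <<'E'
from h import *
for n in ["top","side"]:
    p=camera_params(n); im=cv2.imread(f"pics/{n}0.png")[:,:,::-1]
    np.savez(f"pics/{n}0.npz",im=im,d=np.load(f"pics/{n}0_d.npy"),M=p["camera_from_world"],k=np.array([p["fx"],p["fy"],p["cx"],p["cy"]]))
crop("top0",190,165,330,265,5.7,"c_top")
crop("side0",215,160,355,290,5,"c_side")
crop("top0",360,180,440,250,8,"c_rack")
for uv in [(260,240),(285,205),(307,197),(408,213),(228,232),(300,120)]: print(uv,world("top0",*uv))
E
```

```text
(570, 798, 3)
(650, 700, 3)
(560, 640, 3)
(260, 240) [0.45962248 0.03960769 0.01595063]
(285, 205) [ 0.54737958 -0.04332219  0.02524236]
(307, 197) [ 0.55194738 -0.10405227  0.06910449]
(408, 213) [ 0.46049747 -0.34596399  0.13519264]
(228, 232) [0.49328913 0.12525769 0.0223945 ]
(300, 120) [ 0.80702243 -0.12584246 -0.00355798]
```

View pics/c_top.png

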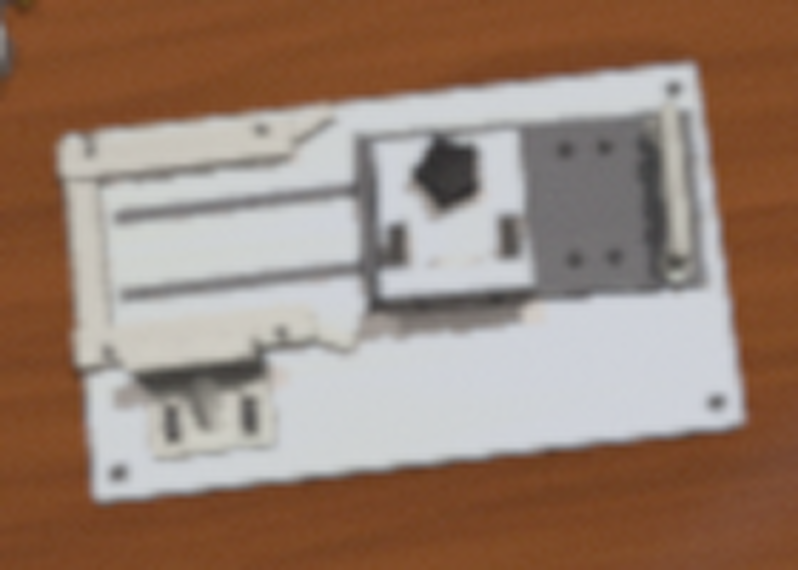

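View pics/c_side.png

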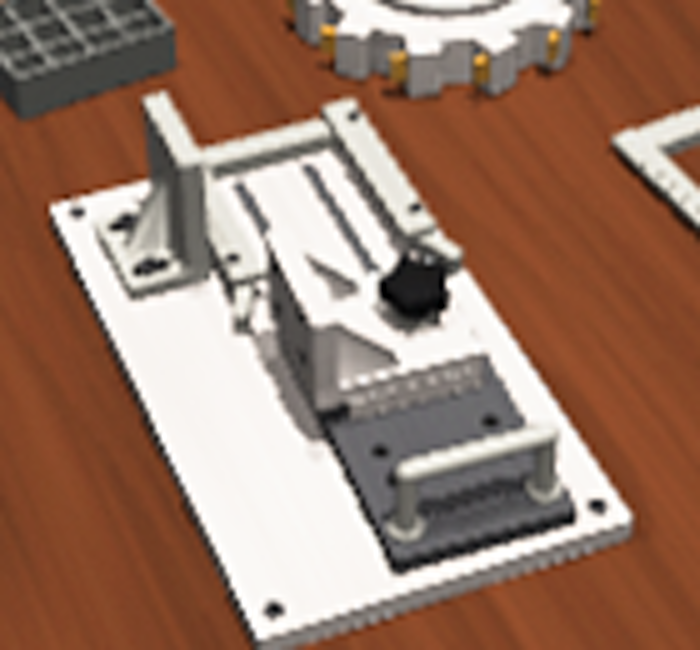

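View pics/c_rack.png

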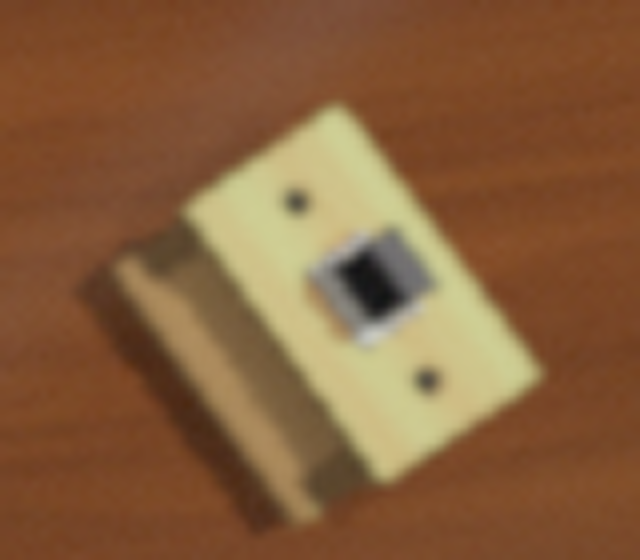

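Run:
```python
from h import *
from scipy.optimize import least_squares
c=lambda x,y:(190+(x+.5)/5.7-.5,165+(y+.5)/5.7-.5)
def fit(P,uv,z):
    W=np.array([world("top0",*c(*a),z)[:2] for a in uv]); P=np.array(P)
    mp=P.mean(0);mw=W.mean(0);A=P-mp;B=W-mw
    th=np.arctan2((A[:,0]*B[:,1]-A[:,1]*B[:,0]).sum(),(A*B).sum())
    R=np.array([[np.cos(th),-np.sin(th)],[np.sin(th),np.cos(th)]])
    t=mw-R@mp; print("th",th,np.degrees(th),"t",t,"res",np.round((W-(P@R.T+t))*1000,1).tolist()); return th,t
fit([(-.19,-.065),(-.19,.12),(.13,.12)],[(697,63),(745,427),(95,503)],.015)
# tray from corners top z=.027, tray front frame
fit([(0,-.045),(0,.045),(-.17,-.045),(-.17,.045)],[(358,136),(372,305),(690,112),(704,284)],.027)
a=world("top0",*c(671,105),.07);b=world("top0",*c(681,275),.07);print(a,b,(a+b)/2,np.linalg.norm(a-b))
w=cloud("side0");
# gauge handle top
import numpy as np
c8=lambda x,y:(360+(x+.5)/8-.5,180+(y+.5)/8-.5)
cor=[(335,258),(405,230),(435,285),(370,325)]
R=[world("top0",*c8(*a),.10) for a in [(185,210),(340,105),(545,375),(385,483)]]  # rack top corners
print(np.round(R,4)); R=np.array(R);print(R.mean(0),np.linalg.norm(R[0]-R[1]),np.linalg.norm(R[1]-R[2]))
wt=cloud("top0")
sub=wt[200:228,395:420]; zz=sub[...,2]
print(np.round(zz[::2,::2]*1000).astype(int))
```

```text
th 1.5510851515514235 88.87063284930623 t [0.56244706 0.05954267] res [[1.2, -1.0], [-0.6, 0.1], [-0.5, 0.9]]
th 1.5048310121293775 86.22046587541332 t [0.56438555 0.04632464] res [[-1.9, -1.5], [1.9, -3.6], [-1.2, 2.3], [1.2, 2.7]]
[ 0.59063185 -0.11069184  0.07      ] [ 0.50747435 -0.10291494  0.07      ] [ 0.5490531  -0.10680339  0.07      ] 0.08352034870906387
[[ 0.494  -0.2953  0.1   ]
 [ 0.522  -0.3528  0.1   ]
 [ 0.4237 -0.4014  0.1   ]
 [ 0.396  -0.3428  0.1   ]]
[ 0.45893234 -0.34808957  0.1       ] 0.06394670830637647 0.10971049066554366
[[                  86                   89                   91
                    86                   91                   89
                    90                    0                   -1
                    -1                    2                   -3
                    -1]
 [                  88                   89                   88
                    90                   90                   88
                    90                   91                    2
                    -1                   -3                    3
  
[... 2791 characters left out ...]
  88                   87                   86
                    88]
 [                  81                   89                   83
                    87                   86                   90
                    92                   88                   90
                    87                   89                   86
                    87]
 [                  13                   83                   85
                    92                   91                   90
                    88                   89                   92
                    95                   93                   91
                    88]]<stdin>:23: RuntimeWarning: invalid value encountered in cast
```

```bash
cat >> h.py <<'E'
from scipy.spatial.transform import Rotation as Ro
def pose():
    s=sensors.get_state(); return s,np.array(s["ee_pos"]),Ro.from_rotvec(s["eef_rot"]).as_matrix()
def go(target,yaw=None):
    """rows in units for target TCP; yaw = desired world angle of tool y (mod pi)"""
    s,p,R=pose(); d=R.T@(np.array(target)-p)
    cur=np.arctan2(R[1,1],R[0,1]); out=""
    if yaw is not None:
        dy=(yaw-cur+np.pi/2)%np.pi-np.pi/2; out=f"turn {-dy:.4f} or {-dy+np.pi:.4f}/{-dy-np.pi:.4f}, q6 {s['q'][5]:.3f}"
    print("t %.2f"%s["time"],"p",np.round(p,4),"yaw_y",round(np.degrees(cur),2),"tilt",np.round(R[:2,2],4),"shift/60mm",np.round(d/0.06,3),"mm",np.round(d*1000,1),out)
def st():
    s,p,R=pose(); print("t %.2f"%s["time"],"p",np.round(p,4),"yaw_y %.2f"%np.degrees(np.arctan2(R[1,1],R[0,1])),"F",np.round(s["wrist_force"],2),"T",np.round(s["wrist_torque"],2),"op %.1f"%(s["opening"]*1000))
E
python3 - <<'E'
from h import *
s,p,R=pose(); M=camera_params("wrist")["camera_from_world"]
C=-M[:3,:3].T@M[:3,3]; print("cam in tool",R.T@(C-p),"axes in tool\n",np.round(R.T@M[:3,:3].T,3))
go([0.53,-0.03,0.25],np.radians(88.9))
E
```

```text
cam in tool [ 6.75783901e-02  2.01400255e-05 -1.43931106e-01] axes in tool
 [[-0.    -0.963 -0.269]
 [ 1.    -0.     0.001]
 [-0.001 -0.269  0.963]]
t 0.15 p [0.1844 0.5704 0.2306] yaw_y 72.08 tilt [-0.0006 -0.0014] shift/60mm [-8.559 -7.749 -0.313] mm [-513.6 -464.9  -18.8] turn -0.2936 or 2.8480/-3.4352, q6 -0.115
```

```bash
python3 -c "
from h import *
go([0.50,-0.03,0.21],np.radians(88.9))"
```

```text
t 0.15 p [0.1844 0.5704 0.2306] yaw_y 72.08 tilt [-0.0006 -0.0014] shift/60mm [-8.084 -7.902  0.354] mm [-485.  -474.1   21.3] turn -0.2936 or 2.8480/-3.4352, q6 -0.115
```

```bash
python3 -m jog '[{"tx":-4,"ty":-4,"tz":0.2,"turn":-0.15},{"tx":-8.08,"ty":-7.9,"tz":0.35,"turn":-0.29},{"tx":-8.08,"ty":-7.9,"tz":0.35,"turn":-0.29},{"tx":-8.08,"ty":-7.9,"tz":0.35,"turn":-0.29},{"tx":-8.08,"ty":-7.9,"tz":0.35,"turn":-0.29},{"tx":-8.08,"ty":-7.9,"tz":0.35,"turn":-0.29},{"tx":-8.08,"ty":-7.9,"tz":0.35,"turn":-0.29},{"tx":-8.08,"ty":-7.9,"tz":0.35,"turn":-0.29},{"tx":-8.08,"ty":-7.9,"tz":0.35,"turn":-0.29},{"tx":-8.08,"ty":-7.9,"tz":0.35,"turn":-0.29},{"tx":-8.08,"ty":-7.9,"tz":0.35,"turn":-0.29},{"tx":-8.08,"ty":-7.9,"tz":0.35,"turn":-0.29},{"tx":-8.08,"ty":-7.9,"tz":0.35,"turn":-0.29},{"tx":-8.08,"ty":-7.9,"tz":0.35,"turn":-0.29}]' 85 
python3 -c "
from h import *
st(); shot('wrist','w1'); crop('w1',0,0,560,420,1.4,'w1b')"
```

```text
time: 1.9
ee_pos: [0.4991, -0.0281, 0.2102]
eef_rot: [-0.034, -3.14, -0.001]
wrist_force: [-0.2, -0.1, 0.3]
opening: 0.0853
t 1.90 p [ 0.4991 -0.0281  0.2102] yaw_y 88.77 F [-0.21 -0.06  0.29] T [-0.   -0.01  0.03] op 85.3
(588, 784, 3)
```

View pics/w1b.png

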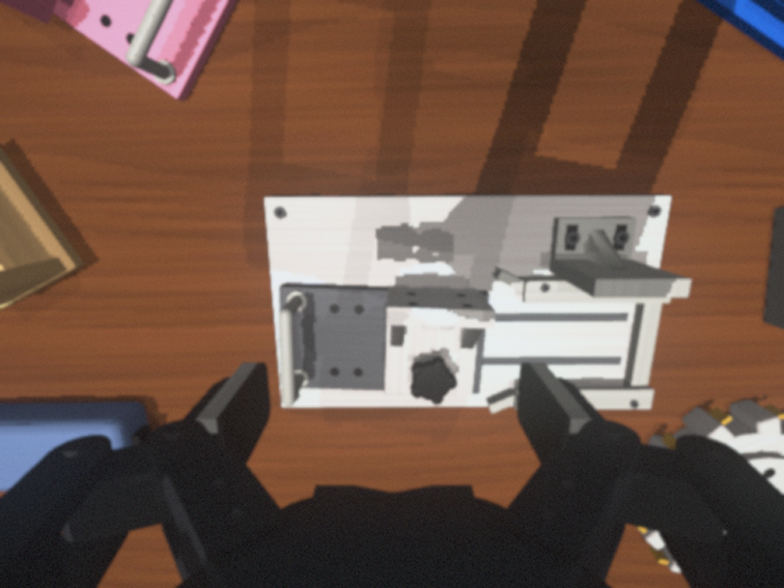

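```bash
python3 -c "
from h import *
crop('w1',180,130,350,300,4.5,'w1L'); crop('w1',330,130,500,300,4.5,'w1R')"
```

```text
(765, 765, 3)
(765, 765, 3)
```

View pics/w1L.png

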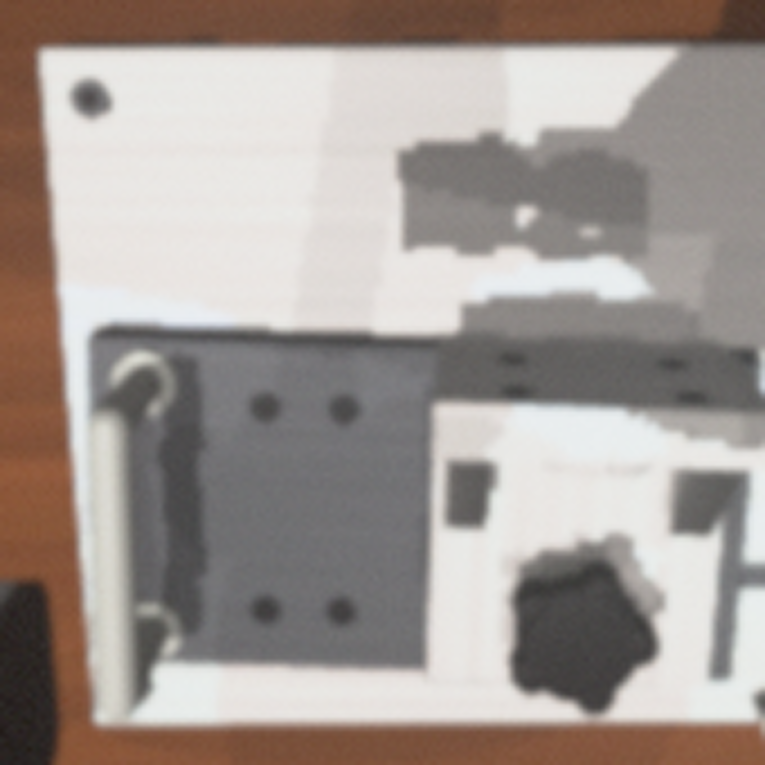

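View pics/w1R.png

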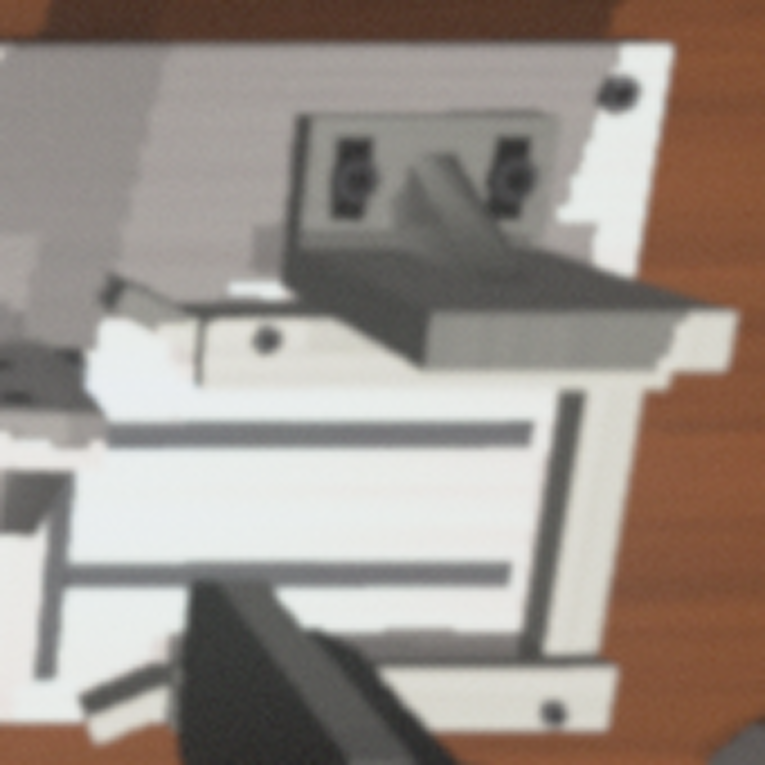

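```bash
cat >> h.py <<'E'
def fit2(P,W):
    P=np.array(P);W=np.array(W)[:,:2];mp=P.mean(0);mw=W.mean(0);A=P-mp;B=W-mw
    th=np.arctan2((A[:,0]*B[:,1]-A[:,1]*B[:,0]).sum(),(A*B).sum())
    R=np.array([[np.cos(th),-np.sin(th)],[np.sin(th),np.cos(th)]]);t=mw-R@mp
    print("th",round(np.degrees(th),2),"t",np.round(t,4),"res mm",np.round((W-(P@R.T+t))*1000,1).tolist()); return th,t
E
python3 - <<'E'
from h import *
L=lambda x,y,z:world('w1',180+(x+.5)/4.5-.5,130+(y+.5)/4.5-.5,z)
R=lambda x,y,z:world('w1',330+(x+.5)/4.5-.5,130+(y+.5)/4.5-.5,z)
th,t=fit2([(-.19,.12),(.13,.12),(-.19,-.065)],[L(40,45,.015),R(675,43,.015),L(93,723,.015)])
Rm=np.array([[np.cos(th),-np.sin(th)],[np.sin(th),np.cos(th)]])
fx=lambda w:np.round((Rm.T@(w[:2]-t))*1000,1)
print("plate",fx(R(423,370,.095)),fx(R(733,372,.095)),"back",fx(R(430,312,.095)),fx(R(738,312,.095)))
print("flange",fx(L(432,403,.095)),fx(L(757,409,.095)))
print("bar",fx(L(112,410,.065)),fx(L(115,720,.065)),L(112,410,.065),L(115,720,.065))
print("tray rear-left",fx(L(92,337,.027)),"mid",fx(L(435,347,.027)))
print("stop face top",fx(R(553,390,.0345)),fx(R(520,655,.0345)), fx(R(563,390,.027)))
print("slots",fx(R(110,437,.015)),fx(R(533,435,.015)),fx(R(70,575,.015)),fx(R(510,575,.015)))
print("tray front", fx(R(73,475,.027)),fx(R(55,675,.027)), "-y",fx(L(425,667,.027)))
print("guide +y inner lip",fx(R(205,383,.0345)),fx(R(670,388,.0345)),"-y guide outer end",fx(R(610,732,.0345)))
E
```

```text
th 88.83 t [0.5656 0.0593] res mm [[-0.2, -0.0], [-0.4, 0.7], [0.6, -0.7]]
plate [39.8 59.7] [101.8  59.2] back [39.7 71.6] [100.5  71.5]
flange [-93.3  53. ] [-27.8  51.6]
bar [-165.6   42.2] [-170.3  -35.6] [ 0.51995604 -0.10544278  0.065     ] [ 0.59773672 -0.11170722  0.065     ]
tray rear-left [-179.4   49.6] mid [-93.6  46.9]
stop face top [102.7  37.6] [105.1 -34.7] [109.7  35.4]
slots [-1.1 19. ] [110.9  19.4] [ -9.5 -20.7] [110.7 -20.8]
tray front [-13.1  12.7] [-14.7 -44.4] -y [-96.7 -41.9]
guide +y inner lip [16.4 39.5] [131.5  38.1] -y guide outer end [132.4 -57.4]
```

Run:
```python
from h import *
th=np.radians(88.83);Rm=np.array([[np.cos(th),-np.sin(th)],[np.sin(th),np.cos(th)]]);t=np.array([.5656,.0593])
w=t+Rm@np.array([-.168,.0035]); print(w)
go([*w,.046],np.radians(87.0))
```

```text
[ 0.55867035 -0.10859351]
t 1.95 p [ 0.4992 -0.028   0.2103] yaw_y 88.79 tilt [-0.0006  0.0002] shift/60mm [-1.021 -1.322  2.737] mm [-61.2 -79.3 164.2] turn 0.0312 or 3.1728/-3.1103, q6 -1.744
```

```bash
python3 -m jog '[{"tx":-0.5,"ty":-0.7,"tz":0.3,"turn":0.03},{"tx":-1.02,"ty":-1.32,"tz":0.9,"turn":0.03},{"tx":-1.02,"ty":-1.32,"tz":1.6,"turn":0.03},{"tx":-1.02,"ty":-1.32,"tz":2.2,"turn":0.03},{"tx":-1.02,"ty":-1.32,"tz":2.6,"turn":0.03},{"tx":-1.02,"ty":-1.32,"tz":2.73,"turn":0.03},{"tx":-1.02,"ty":-1.32,"tz":2.73,"turn":0.03}]' 60
python3 -c "
from h import *
st(); shot('wrist','w2'); crop('w2',0,0,560,420,1.4,'w2b')"
```

```text
time: 2.82
ee_pos: [0.5594, -0.1092, 0.0467]
eef_rot: [-0.081, -3.14, -0.0]
wrist_force: [0.4, 0.2, 0.1]
opening: 0.0597
t 2.83 p [ 0.5594 -0.1092  0.0467] yaw_y 87.03 F [0.4  0.23 0.06] T [-0.04 -0.04 -0.01] op 59.7
(588, 784, 3)
```

View pics/w2b.png

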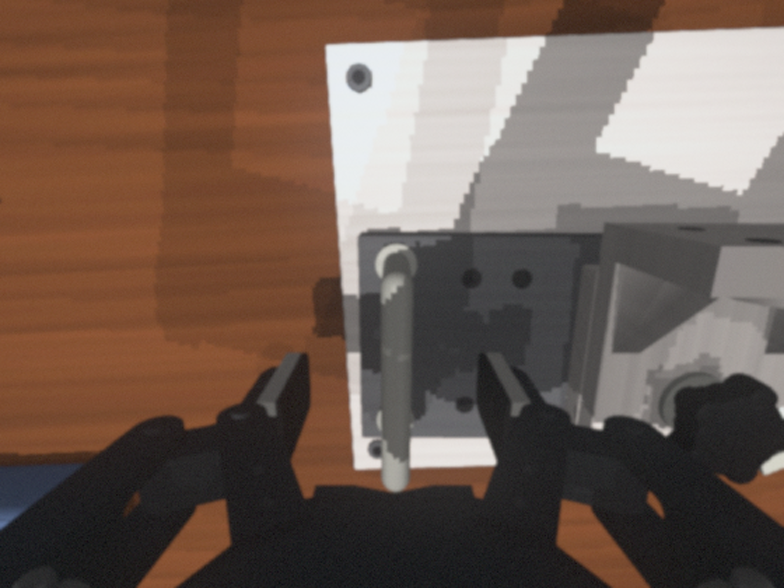

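```bash
python3 -m jog '[{"tx":0},{"tx":0},{"tx":0},{"tx":0},{"tx":0},{"tx":0}]' 0 40
python3 - <<'E'
from h import *
st(); shot('wrist','w3')
crop('w3',220,10,560,350,2.2,'w3b')
E
```

```text
t 2.88 p [ 0.56   -0.1095  0.0473] yaw_y 87.03 F [-0.27  0.12  0.3 ] T [ 0.   -0.03 -0.  ] op 59.8
(748, 748, 3)schema error: expected keys tx, ty, tz, turn
```

View pics/w3b.png

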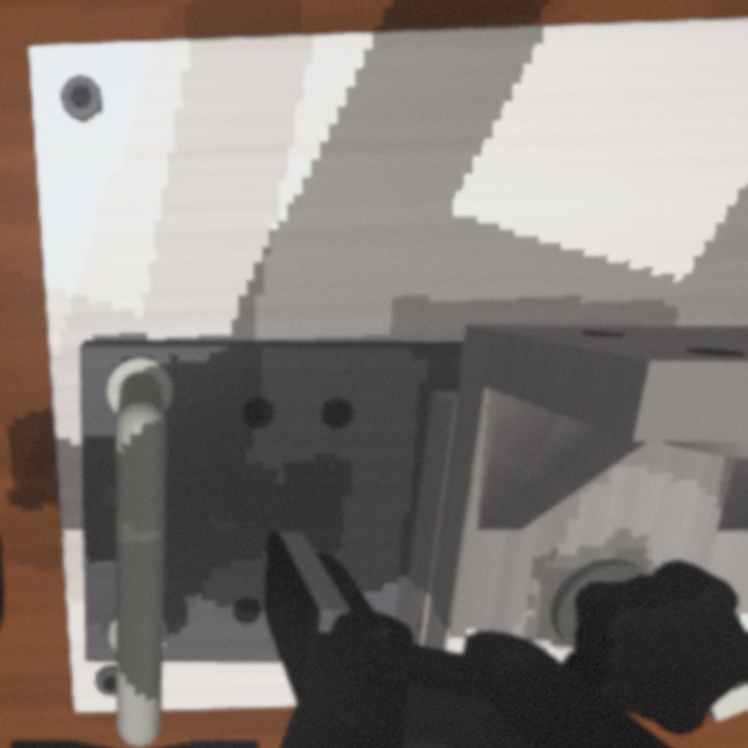

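```bash
python3 -m jog '[{"tx":0,"ty":0,"tz":0,"turn":0},{"tx":0,"ty":0,"tz":0,"turn":0},{"tx":0,"ty":0,"tz":0,"turn":0},{"tx":0,"ty":0,"tz":0,"turn":0},{"tx":0,"ty":0,"tz":0,"turn":0}]' 0 40
python3 - <<'E'
from h import *
st(); shot('wrist','w4')
crop('w4',220,10,560,350,2.2,'w4b')
th=np.radians(88.83);Rm=np.array([[np.cos(th),-np.sin(th)],[np.sin(th),np.cos(th)]]);t=np.array([.5656,.0593])
s,p,R=pose(); print("tcp in fixture mm",Rm.T@(p[:2]-t)*1000)
E
```

```text
time: 3.55
ee_pos: [0.5597, -0.1097, 0.0471]
eef_rot: [0.083, 3.14, 0.0]
wrist_force: [-1.2, 1.8, 6.0]
opening: 0.0086
t 3.55 p [ 0.5597 -0.1097  0.0471] yaw_y 86.96 F [-1.17  1.77  6.03] T [ 0.36  0.15 -0.07] op 8.6
(748, 748, 3)
tcp in fixture mm [-169.07437222    2.52670341]
```

View pics/w4b.png

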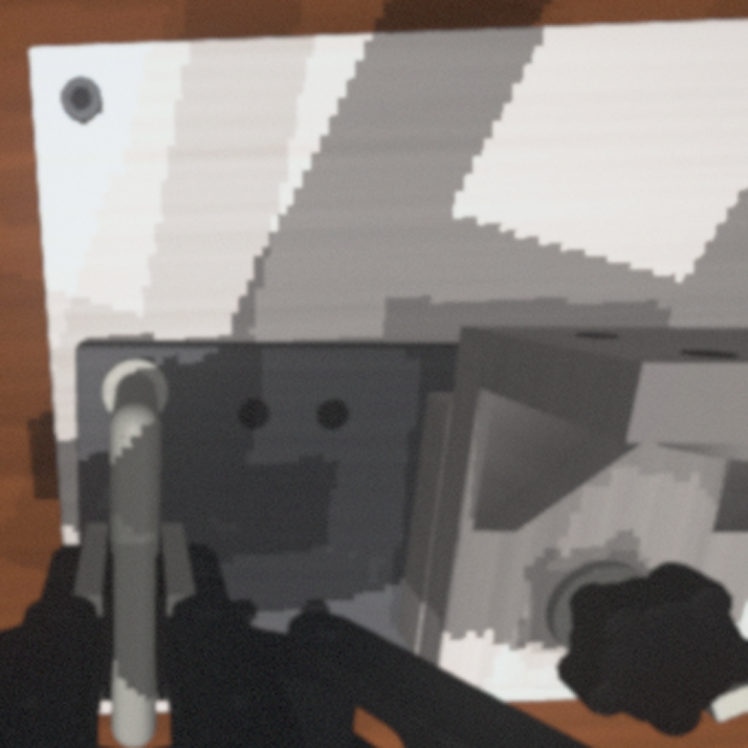

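```bash
python3 - <<'E'
from h import *
g=lambda x,y,z:world('w4',220+(x+.5)/2.2-.5,10+(y+.5)/2.2-.5,z)
a,b=g(30,47,.015),g(745,20,.015); th=np.arctan2(*(b-a)[1::-1]); print(np.degrees(th))
Rm=np.array([[np.cos(th),-np.sin(th)],[np.sin(th),np.cos(th)]])
t=a[:2]-Rm@np.array([-.19,.12]);print(t)
c=g(72,712,.015)
fx=lambda w:np.round(Rm.T@(w[:2]-t)*1000,1)
print("base corner -65?",fx(c))
for q in [(80,343),(260,344),(455,344)]: print("tray edge",fx(g(*q,.027)))
for q in [(650,361),(740,363)]: print("flange top edge",fx(g(*q,.095)))
E
python3 -c "
from h import *
crop('w4',400,130,560,230,5,'w4c')"
```

```text
88.88664457928503
[0.56591409 0.05940202]
base corner -65? [-191.   -64.9]
tray edge [-181.    51.2]
tray edge [-136.5   49.4]
tray edge [-88.1  47.8]
flange top edge [-92.1  53.8]
flange top edge [-78.9  53.1]
(500, 800, 3)
```

View pics/w4c.png

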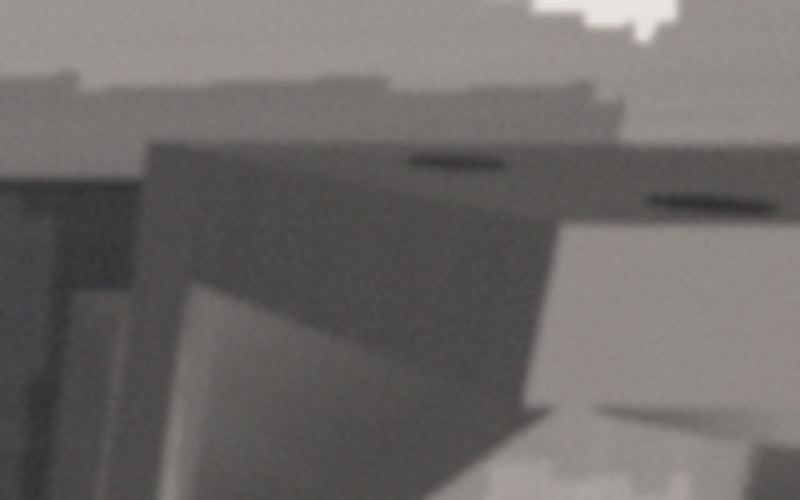

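```bash
python3 -m jog '[{"tx":-0.03,"ty":0,"tz":0,"turn":-0.012},{"tx":-0.06,"ty":0,"tz":0,"turn":-0.024},{"tx":-0.09,"ty":0.005,"tz":0,"turn":-0.035},{"tx":-0.09,"ty":0.005,"tz":0,"turn":-0.035}]'
python3 - <<'E'
from h import *
st(); shot('wrist','w5')
crop('w5',220,10,560,350,2.2,'w5b')
crop('w5',250,100,430,190,4.4,'w5c')
E
```

```text
time: 4.1
ee_pos: [0.5624, -0.1099, 0.047]
eef_rot: [-0.027, -3.137, -0.0]
wrist_force: [-7.1, 0.0, 12.5]
opening: 0.0087
t 4.10 p [ 0.5624 -0.1099  0.047 ] yaw_y 89.00 F [-7.08  0.04 12.48] T [-0.09  1.14 -0.04] op 8.7
(748, 748, 3)
(396, 792, 3)
```

View pics/w5b.png

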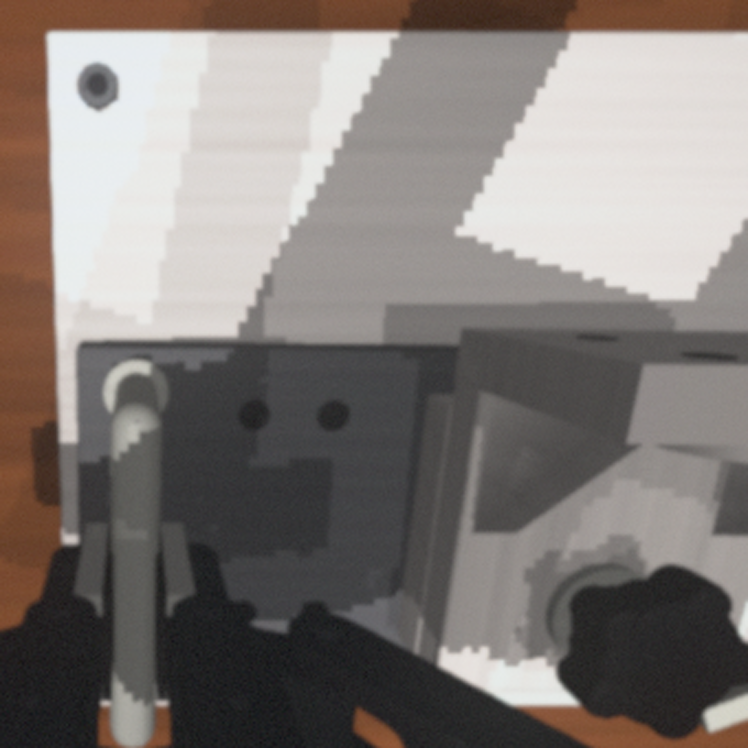

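View pics/w5c.png

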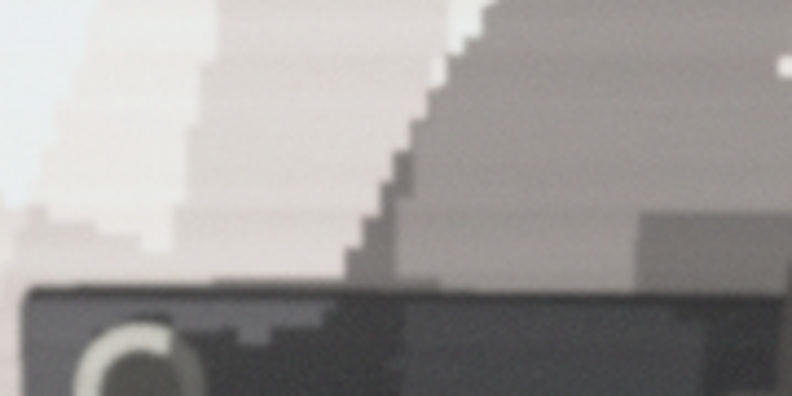

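```bash
python3 -m jog '[{"tx":0,"ty":0,"tz":-0.015,"turn":-0.006},{"tx":0,"ty":0,"tz":-0.015,"turn":-0.01},{"tx":0,"ty":0,"tz":-0.015,"turn":-0.01}]'
python3 - <<'E'
from h import *
st(); shot('wrist','w6')
crop('w6',220,10,560,350,2.2,'w6b')
E
```

```text
time: 4.53
ee_pos: [0.5646, -0.1099, 0.0471]
eef_rot: [-0.012, -3.141, 0.0]
wrist_force: [-1.4, 0.0, -1.2]
opening: 0.0085
t 4.53 p [ 0.5646 -0.1099  0.0471] yaw_y 89.56 F [-1.37  0.   -1.23] T [ 0.02  0.16 -0.07] op 8.5
(748, 748, 3)
```

View pics/w6b.png

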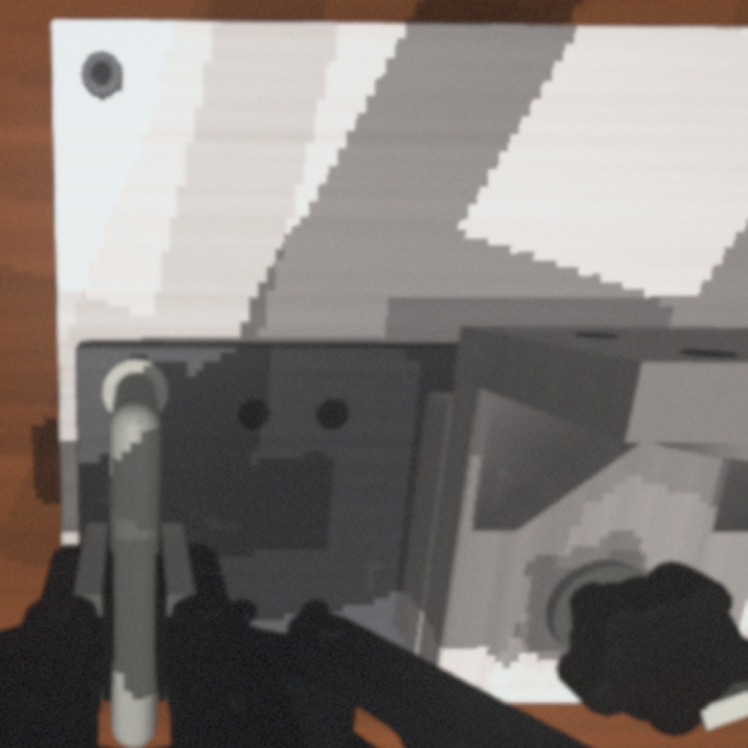

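Run:
```python
from h import *
g=lambda x,y,z:world('w6',220+(x+.5)/2.2-.5,10+(y+.5)/2.2-.5,z)
im=load('w6')[0].astype(float).mean(2)
def edge(u,v0,v1):
    c=cv2.GaussianBlur(im,(0,0),0.8)[v0:v1,u]; d=np.diff(c); i=np.argmax(abs(d)); 
    w=abs(d[max(i-2,0):i+3]); return v0+(np.arange(max(i-2,0),max(i-2,0)+len(w))*w).sum()/w.sum()+.5
us=np.arange(250,555,8); ev=np.array([edge(u,12,30) for u in us])
W=np.array([world('w6',u,v,.015) for u,v in zip(us,ev)]); pl=np.polyfit(W[:,1],W[:,0],1); r=W[:,0]-np.polyval(pl,W[:,1])
k=abs(r)<.0015; pl=np.polyfit(W[k,1],W[k,0],1); print("base yaw",90-np.degrees(np.arctan(-pl[0]))*-1 if 0 else np.degrees(np.arctan2(1,pl[0])),k.sum(),pl)
us=np.arange(262,425,6); ev=np.array([edge(u,160,172) for u in us]); print(np.round(ev,1))
W2=np.array([world('w6',u,v,.027) for u,v in zip(us,ev)]); p2=np.polyfit(W2[:,1],W2[:,0],1); r=W2[:,0]-np.polyval(p2,W2[:,1]);k=abs(r)<.001;p2=np.polyfit(W2[k,1],W2[k,0],1)
print("tray yaw",np.degrees(np.arctan2(1,p2[0])),k.sum())
for y in (-.11,-.03,0.045): print("tray mid y in fixture",(120-45)-1000*(np.polyval(p2,y)-np.polyval(pl,y)))
```

```text
base yaw 88.96317586418245 39 [0.01809797 0.44441998]
[164.1 164.  164.  164.  163.4 163.4 163.4 163.5 163.4 163.5 163.5 163.6
 164.7 164.3 164.3 164.3 164.3 164.3 164.3 164.4 164.3 164.3 164.5 165.1
 165.2 165.2 165.3 165.3]
tray yaw 88.9887415531263 28
tray mid y in fixture 1.7869617426297566
tray mid y in fixture 1.8226695843397351
tray mid y in fixture 1.8561456859428773
```

Run:
```python
from h import *
im,d,M,k=load('w6'); print("C",-M[:3,:3].T@M[:3,3])
for u in (270,340,410):
    a=world('w6',u,164.2,.027);b=world('w6',u,164.2,.015); print(a,b, 75-1000*(b[0]-(0.01809797*b[1]+.44442)))
    print(np.round(im[156:174,u].mean(1)).astype(int))
```

```text
C [ 0.49706571 -0.10955301  0.19110099]
[ 0.5159301  -0.11541068  0.027     ] [ 0.51730957 -0.11583903  0.015     ] 0.013973790594249635
[216 215 211 209 208 206 205 187 146  98  74  82  96 102 109 108 105 108]
[ 0.51622673 -0.07727736  0.027     ] [ 0.5176279  -0.07491719  0.015     ] 0.43625390028761046
[130 130 133 139 145 144 143 125 107  85  65  60  60  64  61  60  62  63]
[ 0.51652345 -0.0391332   0.027     ] [ 0.51794631 -0.0339837   0.015     ] 0.858654172950267
[118 117 116 112 115 113 114 112 105  90  66  58  54  56  57  59  59  61]
```

```bash
python3 -m jog '[{"tx":-0.001,"ty":0.1,"tz":0,"turn":0.004},{"tx":-0.002,"ty":0.2,"tz":0,"turn":0.007},{"tx":-0.003,"ty":0.3,"tz":0,"turn":0.007},{"tx":-0.005,"ty":0.4,"tz":0,"turn":0.007},{"tx":-0.006,"ty":0.5,"tz":0,"turn":0.007},{"tx":-0.007,"ty":0.6,"tz":0,"turn":0.007},{"tx":-0.008,"ty":0.7,"tz":0,"turn":0.007}]'
python3 - <<'E'
from h import *
st(); shot('wrist','w7')
crop('w7',220,10,560,350,2.2,'w7b')
E
```

```text
time: 5.45
ee_pos: [0.5656, -0.0675, 0.0474]
eef_rot: [-0.023, -3.141, 0.0]
wrist_force: [-0.0, -3.8, -2.7]
opening: 0.0082
t 5.45 p [ 0.5656 -0.0675  0.0474] yaw_y 89.16 F [-0.04 -3.76 -2.66] T [-0.56 -0.04  0.05] op 8.2
(748, 748, 3)
```

View pics/w7b.png

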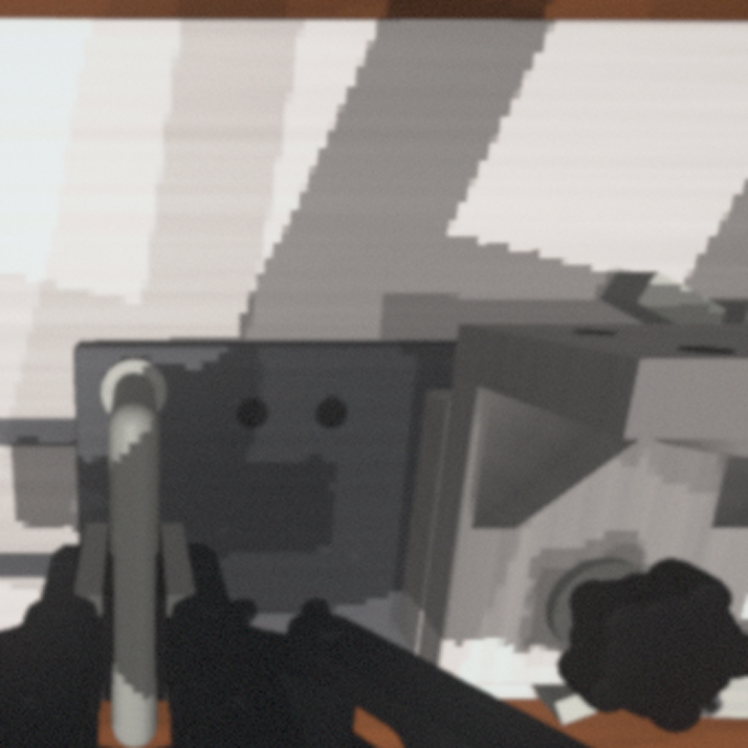

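```bash
python3 -m jog '[{"tx":0,"ty":0.1,"tz":0.005,"turn":0.003},{"tx":-0.001,"ty":0.2,"tz":0.005,"turn":0.003},{"tx":-0.001,"ty":0.3,"tz":0.005,"turn":0.003},{"tx":-0.002,"ty":0.4,"tz":0.005,"turn":0.003},{"tx":-0.002,"ty":0.5,"tz":0.005,"turn":0.003},{"tx":-0.003,"ty":0.6,"tz":0.005,"turn":0.003},{"tx":-0.003,"ty":0.7,"tz":0.005,"turn":0.003},{"tx":-0.004,"ty":0.8,"tz":0.005,"turn":0.003},{"tx":-0.004,"ty":0.9,"tz":0.005,"turn":0.003},{"tx":-0.005,"ty":1.0,"tz":0.005,"turn":0.003},{"tx":-0.005,"ty":1.1,"tz":0.005,"turn":0.003},{"tx":-0.006,"ty":1.2,"tz":0.005,"turn":0.003}]'
python3 -c "
from h import *
st()"
```

```text
time: 7.0
ee_pos: [0.5671, 0.0044, 0.0471]
eef_rot: [-0.028, -3.141, 0.0]
wrist_force: [-0.8, -3.8, -0.3]
opening: 0.0081
t 7.00 p [0.5671 0.0044 0.0471] yaw_y 88.99 F [-0.81 -3.8  -0.27] T [-0.64  0.02 -0.03] op 8.1
```

```bash
python3 -m jog '[{"tx":0,"ty":0.06,"tz":0,"turn":0},{"tx":0,"ty":0.12,"tz":0,"turn":0},{"tx":0,"ty":0.18,"tz":0,"turn":0},{"tx":0,"ty":0.21,"tz":0,"turn":0}]'; python3 -m jog '[{"tx":0,"ty":0.015,"tz":0,"turn":0},{"tx":0,"ty":0.03,"tz":0,"turn":0}]'
```

```text
time: 7.5
ee_pos: [0.5673, 0.0168, 0.0471]
eef_rot: [-0.028, -3.141, 0.0]
wrist_force: [-0.9, -4.2, -0.5]
opening: 0.0084
time: 7.75
ee_pos: [0.5673, 0.0184, 0.0471]
eef_rot: [-0.028, -3.141, 0.0]
wrist_force: [-0.6, -4.5, -0.9]
opening: 0.0081
```

```bash
python3 -m jog '[{"tx":0,"ty":0.015,"tz":0,"turn":0},{"tx":0,"ty":0.03,"tz":0,"turn":0},{"tx":0,"ty":0.03,"tz":0,"turn":0}]'; python3 -m jog '[{"tx":0,"ty":0.015,"tz":0,"turn":0},{"tx":0,"ty":0.03,"tz":0,"turn":0},{"tx":0,"ty":0.03,"tz":0,"turn":0}]'
```

```text
time: 8.12
ee_pos: [0.5672, 0.0193, 0.0471]
eef_rot: [-0.027, -3.141, 0.002]
wrist_force: [-0.6, -8.7, 0.9]
opening: 0.0087
time: 8.5
ee_pos: [0.5671, 0.0194, 0.0472]
eef_rot: [-0.026, -3.141, 0.006]
wrist_force: [-1.7, -16.8, 1.2]
opening: 0.0083
```

```bash
python3 -m jog '[{"tx":0,"ty":-0.03,"tz":0,"turn":0},{"tx":0,"ty":-0.03,"tz":0,"turn":0}]'; python3 -m jog '[{"tx":0,"ty":0,"tz":0,"turn":0},{"tx":0,"ty":0,"tz":0,"turn":0},{"tx":0,"ty":0,"tz":0,"turn":0},{"tx":0,"ty":0,"tz":0,"turn":0}]' 50
python3 -c "
from h import *
st(); shot('wrist','w8'); crop('w8',0,0,560,420,1.4,'w8b')"
```

```text
time: 8.75
ee_pos: [0.5671, 0.0193, 0.0471]
eef_rot: [-0.028, -3.141, 0.002]
wrist_force: [-1.0, -8.3, 0.3]
opening: 0.0083
time: 9.25
ee_pos: [0.5674, 0.0206, 0.0471]
eef_rot: [0.028, 3.141, 0.0]
wrist_force: [-0.4, 0.3, -1.0]
opening: 0.0499
t 9.25 p [0.5674 0.0206 0.0471] yaw_y 88.99 F [-0.41  0.29 -1.01] T [-0.07 -0.03 -0.02] op 49.9
(588, 784, 3)
```

View pics/w8b.png

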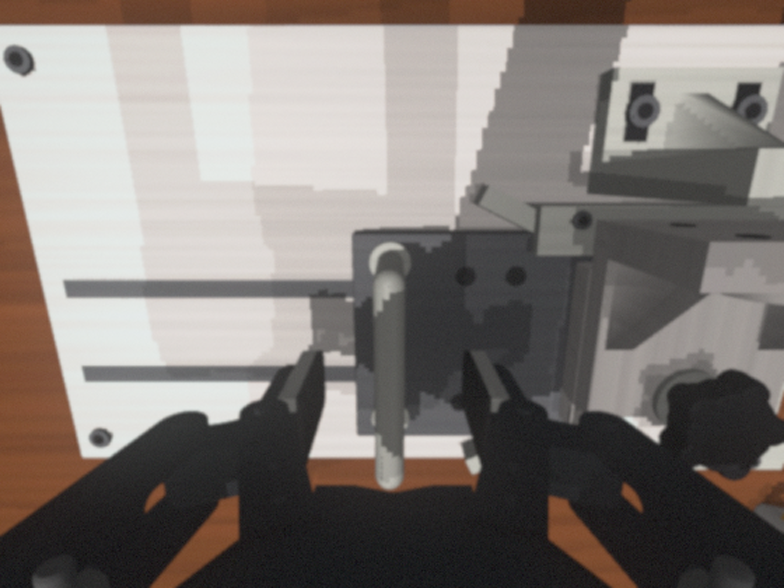

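```bash
python3 -c "
from h import *
go([0.578,0.12,0.14])"
```

```text
t 9.30 p [0.5674 0.0205 0.0471] yaw_y 88.99 tilt [0.     0.0001] shift/60mm [-0.148  1.661 -1.548] mm [ -8.9  99.7 -92.9]
```

```bash
python3 -m jog '[{"tx":0,"ty":0,"tz":-0.3,"turn":0},{"tx":0,"ty":0,"tz":-0.9,"turn":0},{"tx":-0.05,"ty":0.2,"tz":-1.5,"turn":0},{"tx":-0.15,"ty":1.0,"tz":-1.55,"turn":0},{"tx":-0.15,"ty":1.66,"tz":-1.55,"turn":0},{"tx":-0.15,"ty":1.66,"tz":-1.55,"turn":0},{"tx":-0.15,"ty":1.66,"tz":-1.55,"turn":0}]'
python3 -c "
from h import *
st(); shot('wrist','w9'); crop('w9',0,0,560,420,1.4,'w9b'); crop('w9',200,70,380,190,4.4,'w9c')"
```

```text
time: 10.18
ee_pos: [0.5778, 0.1195, 0.1399]
eef_rot: [-0.027, -3.141, 0.001]
wrist_force: [-1.0, -0.4, -0.6]
opening: 0.0497
t 10.18 p [0.5778 0.1195 0.1399] yaw_y 89.02 F [-0.97 -0.38 -0.63] T [-0.05  0.01 -0.  ] op 49.7
(588, 784, 3)
(528, 792, 3)
```

View pics/w9b.png

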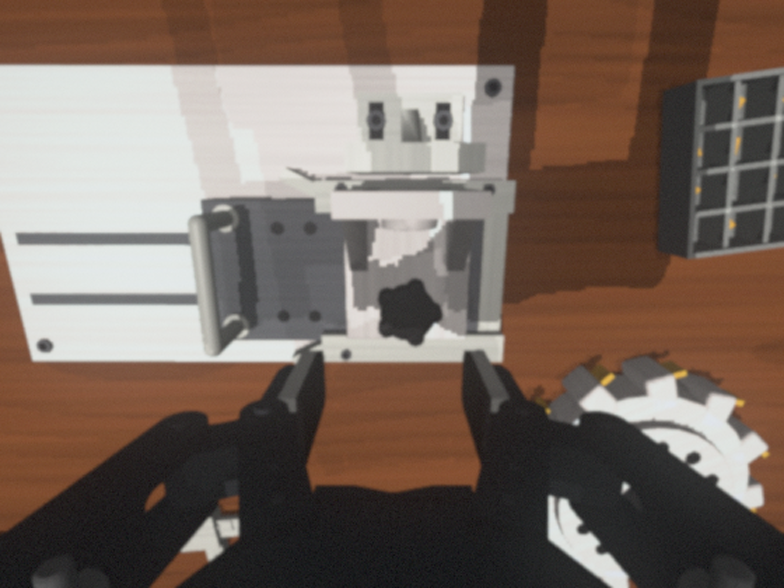

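View pics/w9c.png

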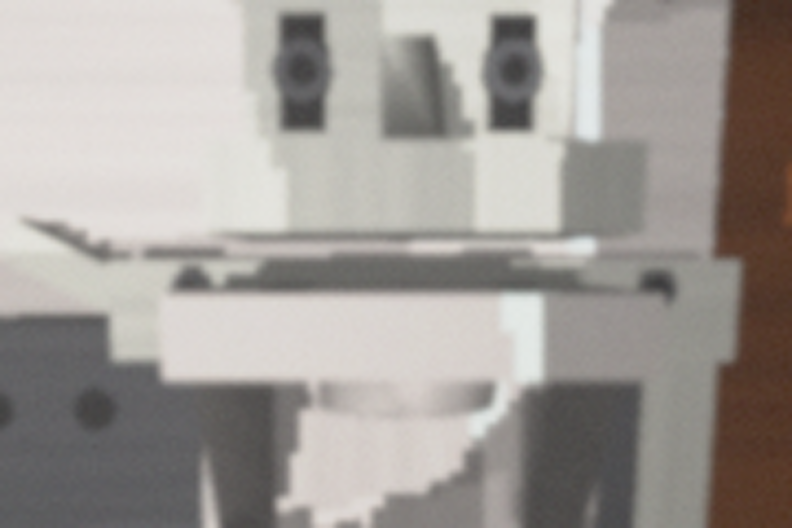

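Run:
```python
from h import *
g=lambda x,y,z:world('w9',200+(x+.5)/4.4-.5,70+(y+.5)/4.4-.5,z)
for n,q in dict(pl=(215,234),pr=(645,234),prb=(645,142),fl=(162,292),fr=(640,292),frb=(640,383),flb=(162,383)).items(): print(n,np.round(g(*q,.095),4))
h=lambda x,y,z:world('w9',(x+.5)/1.4-.5,(y+.5)/1.4-.5,z)
print("base corners",h(514,66,.015),h(33,361,.015),"home front edge/stop",h(470,290,.027))
im,d,M,k=load('w9'); print(np.round(im[110:165,290].mean(1)).astype(int))
```

```text
pl [0.5069 0.1012 0.095 ]
pr [0.5079 0.1602 0.095 ]
prb [0.496  0.1597 0.095 ]
fl [0.5145 0.0934 0.095 ]
fr [0.5156 0.1599 0.095 ]
frb [0.5281 0.1604 0.095 ]
flb [0.527  0.0927 0.095 ]
base corners [0.44839441 0.19139629 0.015     ] [ 0.62759593 -0.1319493   0.015     ] home front edge/stop [0.57851226 0.16808949 0.027     ]
[193 195 193 194 193 193 193 193 193 194 193 185 160 129 133 168 176 149
 119 109 105 105 105 102 103 117 152 191 208 212 212 212 212 212 211 212
 213 210 211 211 212 212 211 212 211 211 209 203 202 201 198 196 191 188
 186]
```

```bash
python3 -c "
from h import *
print(sensors.get_state()['q'])
go([0.459,-0.348,0.22],np.radians(116.4))"
```

```text
[ 8.64238654e-02  4.39534076e-01  1.63304228e+00 -5.45273150e-04
  1.06962658e+00 -1.46616194e+00]
t 10.22 p [0.5779 0.119  0.1399] yaw_y 88.97 tilt [-0.0006 -0.0005] shift/60mm [ 1.842 -7.819 -1.33 ] mm [ 110.5 -469.1  -79.8] turn -0.4787 or 2.6629/-3.6203, q6 -1.466
```

```bash
python3 -m jog '[{"tx":0.3,"ty":-1,"tz":-0.8,"turn":0.18},{"tx":0.5,"ty":-2,"tz":-1.33,"turn":0.36},{"tx":0.8,"ty":-3,"tz":-1.33,"turn":0.54},{"tx":1,"ty":-4,"tz":-1.33,"turn":0.72},{"tx":1.2,"ty":-5,"tz":-1.33,"turn":0.9},{"tx":1.4,"ty":-6,"tz":-1.33,"turn":1.08},{"tx":1.6,"ty":-7,"tz":-1.33,"turn":1.26},{"tx":1.84,"ty":-7.82,"tz":-1.33,"turn":1.44},{"tx":1.84,"ty":-7.82,"tz":-1.33,"turn":1.62},{"tx":1.84,"ty":-7.82,"tz":-1.33,"turn":1.8},{"tx":1.84,"ty":-7.82,"tz":-1.33,"turn":1.98},{"tx":1.84,"ty":-7.82,"tz":-1.33,"turn":2.16},{"tx":1.84,"ty":-7.82,"tz":-1.33,"turn":2.34},{"tx":1.84,"ty":-7.82,"tz":-1.33,"turn":2.52},{"tx":1.84,"ty":-7.82,"tz":-1.33,"turn":2.66},{"tx":1.84,"ty":-7.82,"tz":-1.33,"turn":2.66},{"tx":1.84,"ty":-7.82,"tz":-1.33,"turn":2.66},{"tx":1.84,"ty":-7.82,"tz":-1.33,"turn":2.66}]' 85
python3 -c "
from h import *
st(); shot('wrist','g1'); crop('g1',150,80,410,280,3,'g1b')"
```

```text
time: 12.48
ee_pos: [0.4591, -0.3476, 0.2199]
eef_rot: [-3.057, -0.724, 0.0]
wrist_force: [-0.6, -0.6, -0.1]
opening: 0.0848
t 12.47 p [ 0.4591 -0.3476  0.2199] yaw_y -63.36 F [-0.56 -0.62 -0.13] T [-0.01  0.04 -0.02] op 84.8
(600, 780, 3)
```

View pics/g1b.png

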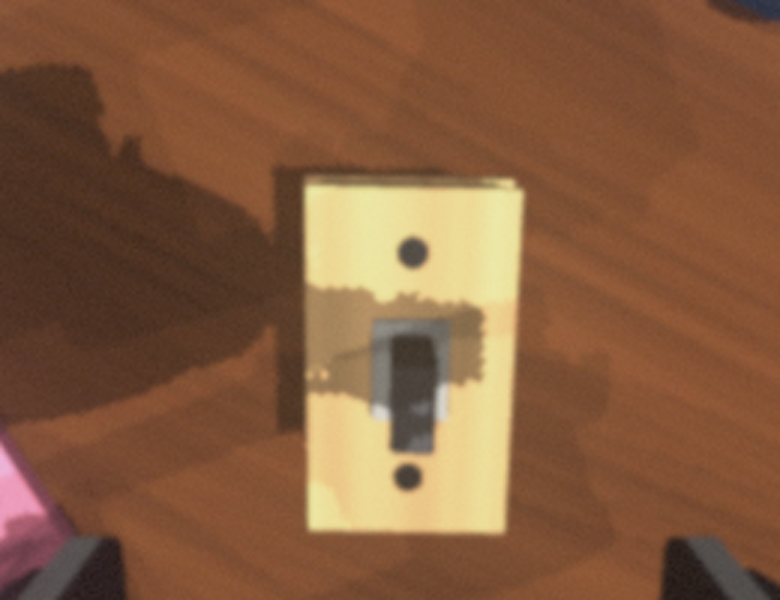

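```bash
python3 - <<'E'
from h import *
g=lambda x,y,z:world('g1',150+(x+.5)/3-.5,80+(y+.5)/3-.5,z)
a=[g(305,184,.09),g(521,190,.09),g(506,532,.09),g(308,531,.09)]; a=np.array(a);print(np.round(a,4),a.mean(0))
for i,j in((0,1),(1,2),(3,2),(0,3)): d=a[j]-a[i];print(np.linalg.norm(d),np.degrees(np.arctan2(d[1],d[0])))
# collar top z .094
c=[g(372,320,.094),g(450,320,.094),g(372,418,.094),g(448,418,.094)];c=np.array(c);print(np.round(c,4),c.mean(0))
# handle top z .138
h=np.array([g(390,390,.138),g(435,390,.138),g(391,452,.138),g(433,452,.138)]);print("handle",h.mean(0),np.linalg.norm(h[0]-h[1]))
print(np.round(load('g1')[0][195:240,290].mean(1)).astype(int))
go([.459,-.348,.1])
im,d,M,k=load('g1'); print(d[205,287],d[225,287],[world('g1',287,v) for v in (195,205,215,222,228)])
E
python3 -c "
from h import *
crop('g1',260,175,320,235,12,'g1c')"
```

```text
[[ 0.4989 -0.2988  0.09  ]
 [ 0.5262 -0.3569  0.09  ]
 [ 0.4273 -0.4057  0.09  ]
 [ 0.3983 -0.3471  0.09  ]] [ 0.46265764 -0.35211716  0.09      ]
0.06420811520045175 -64.91469119307936
0.11026990198978633 -153.74139862913438
0.06541771169452679 -63.662771005949814
0.11168112222147912 -154.36884545427333
[[ 0.4719 -0.3344  0.094 ]
 [ 0.4825 -0.3557  0.094 ]
 [ 0.4439 -0.3482  0.094 ]
 [ 0.4546 -0.3696  0.094 ]] [ 0.46320603 -0.35197013  0.094     ]
handle [ 0.46035122 -0.35304513  0.138     ] 0.011721645107165172
[ 55  56  59  58  58  59  58  64  66  68  69  69  68  67  66  67  66  68
  79  88 105 108 103  91  76  75  74  74  77  82  91  99 107 109 108 120
 148 177 186 185 172 152 134 125 125]
t 12.53 p [ 0.4593 -0.3476  0.2199] yaw_y -63.37 tilt [-0.0001 -0.0001] shift/60mm [-0.007  0.004  1.999] mm [ -0.4   0.3 119.9] 
0.2319387 0.23626265 [array([ 0.47394606, -0.34657841,  0.11443128]), array([ 0.47151696, -0.3472689 ,  0.13906679]), array([ 0.46434266, -0.35091687,  0.13912868]), array([ 0.45930551, -0.35347305,  0.13940257]), array([ 0.45482237, -0.35575745,  0.13922339])]
(720, 720, 3)
```

View pics/g1c.png

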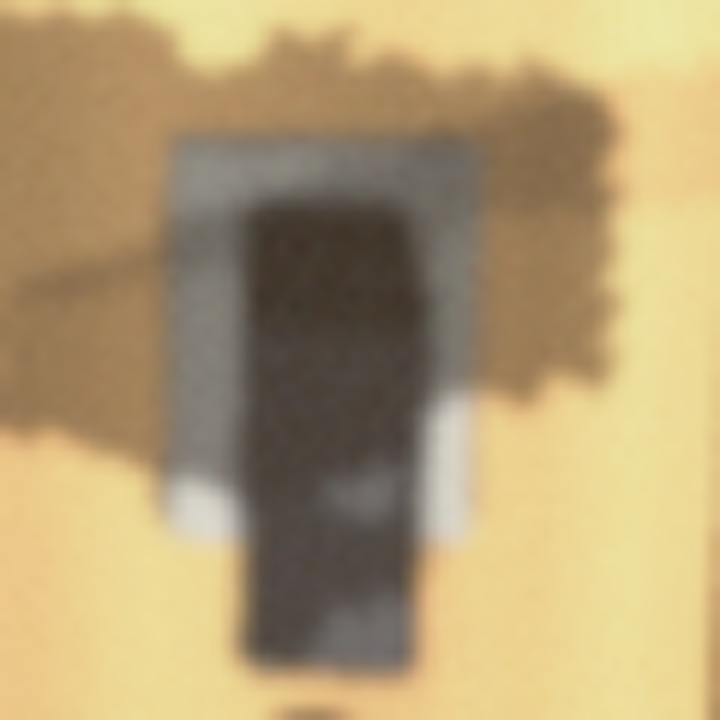

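```bash
python3 -c "
from h import *
go([0.4632,-0.3518,0.100],np.radians(-64.0))"
```

```text
t 12.53 p [ 0.4593 -0.3476  0.2199] yaw_y -63.37 tilt [-0.0001 -0.0001] shift/60mm [0.028 0.092 1.999] mm [  1.7   5.5 119.9] turn 0.0109 or 3.1525/-3.1307, q6 0.338
```

```bash
python3 -m jog '[{"tx":0.028,"ty":0.09,"tz":0.3,"turn":0.011},{"tx":0.028,"ty":0.09,"tz":0.9,"turn":0.011},{"tx":0.028,"ty":0.09,"tz":1.5,"turn":0.011},{"tx":0.028,"ty":0.09,"tz":1.85,"turn":0.011},{"tx":0.028,"ty":0.09,"tz":2.0,"turn":0.011},{"tx":0.028,"ty":0.09,"tz":2.0,"turn":0.011},{"tx":0.028,"ty":0.09,"tz":2.0,"turn":0.011}]' 45
python3 -c "
from h import *
st(); shot('wrist','g2'); crop('g2',150,130,430,330,2.8,'g2b')"
```

```text
time: 13.4
ee_pos: [0.4639, -0.3521, 0.1007]
eef_rot: [3.06, 0.705, 0.001]
wrist_force: [0.2, 0.2, 0.8]
opening: 0.045
t 13.40 p [ 0.4639 -0.3521  0.1007] yaw_y -64.06 F [0.22 0.18 0.81] T [-0.05 -0.01  0.03] op 45.0
(560, 784, 3)
```

View pics/g2b.png

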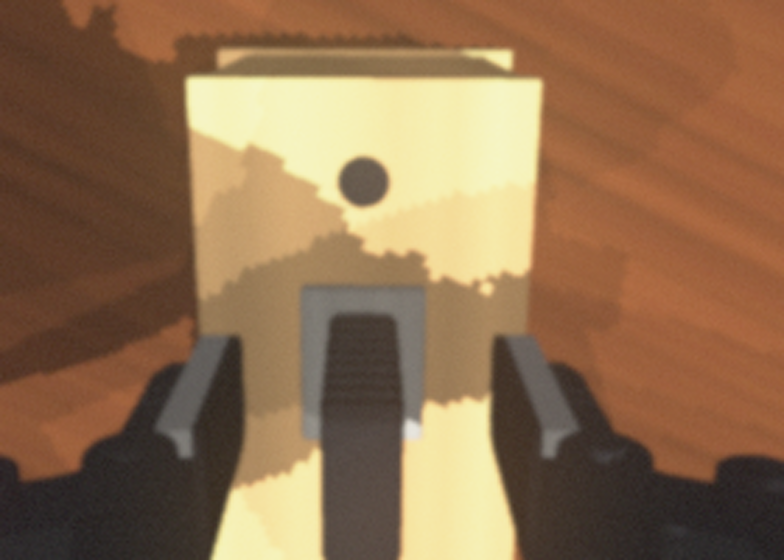

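```bash
python3 -m jog '[{"tx":0,"ty":0,"tz":0,"turn":0},{"tx":0,"ty":0,"tz":0,"turn":0},{"tx":0,"ty":0,"tz":0,"turn":0},{"tx":0,"ty":0,"tz":0,"turn":0},{"tx":0,"ty":0,"tz":0,"turn":0},{"tx":0,"ty":0,"tz":0,"turn":0}]' 0 60
python3 -m jog '[{"tx":0,"ty":0,"tz":-0.1,"turn":0},{"tx":0,"ty":0,"tz":-0.3,"turn":0},{"tx":0,"ty":0,"tz":-0.5,"turn":0}]'
```

```text
time: 14.2
ee_pos: [0.4636, -0.3518, 0.1006]
eef_rot: [3.06, 0.705, 0.001]
wrist_force: [-0.8, 1.1, 5.7]
opening: 0.0117
time: 14.58
ee_pos: [0.4633, -0.3516, 0.1307]
eef_rot: [3.061, 0.705, -0.0]
wrist_force: [-0.7, -1.2, -1.4]
opening: 0.0108
```

```bash
python3 -m jog '[{"tx":0,"ty":0,"tz":-0.6,"turn":0},{"tx":0,"ty":0,"tz":-1.1,"turn":0},{"tx":0,"ty":0,"tz":-1.5,"turn":0},{"tx":0,"ty":0,"tz":-1.5,"turn":0}]'
python3 -c "
from h import *
st(); go([0.5112,0.130,0.205],np.radians(-1.05))"
```

```text
time: 15.08
ee_pos: [0.4645, -0.3527, 0.2226]
eef_rot: [3.057, 0.704, 0.004]
wrist_force: [0.0, -0.8, -1.2]
opening: 0.011
t 15.07 p [ 0.4645 -0.3527  0.2226] yaw_y -64.06 F [ 0.03 -0.75 -1.23] T [-0.05  0.01 -0.03] op 11.0
t 15.07 p [ 0.4645 -0.3527  0.2226] yaw_y -64.06 tilt [ 0.0038 -0.0038] shift/60mm [ 4.218 -6.895  0.266] mm [ 253.1 -413.7   15.9] turn -1.0996 or 2.0419/-4.2412, q6 0.350
```

```bash
python3 -m jog '[{"tx":0.4,"ty":-0.6,"tz":0,"turn":-0.1},{"tx":0.9,"ty":-1.4,"tz":0,"turn":-0.25},{"tx":1.4,"ty":-2.2,"tz":0,"turn":-0.4},{"tx":1.9,"ty":-3.1,"tz":0,"turn":-0.55},{"tx":2.4,"ty":-4.0,"tz":0,"turn":-0.7},{"tx":2.9,"ty":-4.8,"tz":0,"turn":-0.85},{"tx":3.4,"ty":-5.6,"tz":0,"turn":-0.95},{"tx":3.8,"ty":-6.3,"tz":0,"turn":-1.05},{"tx":4.1,"ty":-6.7,"tz":0.1,"turn":-1.1},{"tx":4.22,"ty":-6.9,"tz":0.25,"turn":-1.1},{"tx":4.22,"ty":-6.9,"tz":0.25,"turn":-1.1},{"tx":4.22,"ty":-6.9,"tz":0.25,"turn":-1.1},{"tx":4.22,"ty":-6.9,"tz":0.25,"turn":-1.1}]'
python3 -c "
from h import *
st(); shot('wrist','p1'); crop('p1',0,0,560,420,1.4,'p1b'); crop('p1',210,170,350,290,5.6,'p1c');shot('side','s1'); crop('s1',200,150,340,270,5.6,'s1c'); go([0.5112,0.130,0.2],np.radians(-1.05))"
```

```text
time: 16.7
ee_pos: [0.51, 0.1304, 0.2051]
eef_rot: [2.243, 2.199, -0.0]
wrist_force: [0.2, -0.0, -0.6]
opening: 0.0113
t 16.70 p [0.51   0.1304 0.2051] yaw_y -1.13 F [ 0.2  -0.04 -0.56] T [-0.03 -0.01 -0.03] op 11.3
(588, 784, 3)
(672, 784, 3)
(672, 784, 3)
t 16.80 p [0.5101 0.1307 0.2052] yaw_y -1.12 tilt [ 0.0004 -0.0002] shift/60mm [-0.011  0.019  0.086] mm [-0.6  1.1  5.2] turn -0.0012 or 3.1404/-3.1428, q6 0.139
```

View pics/p1b.png

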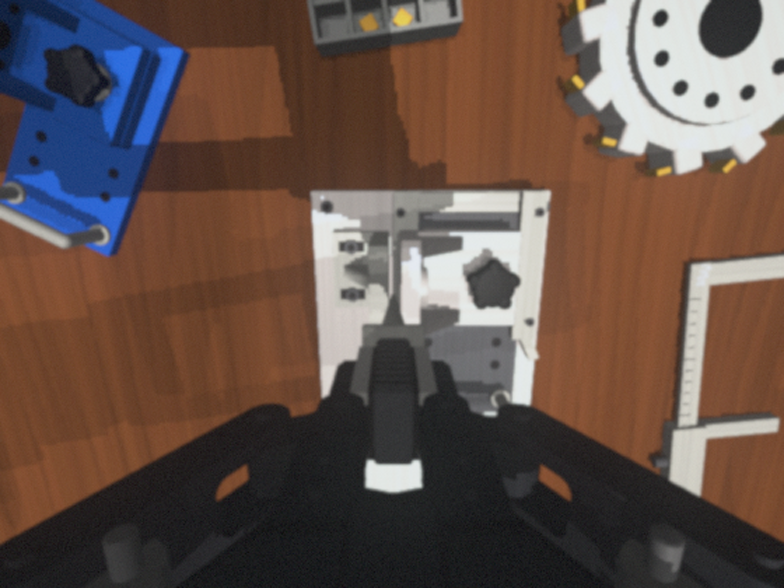

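View pics/s1c.png

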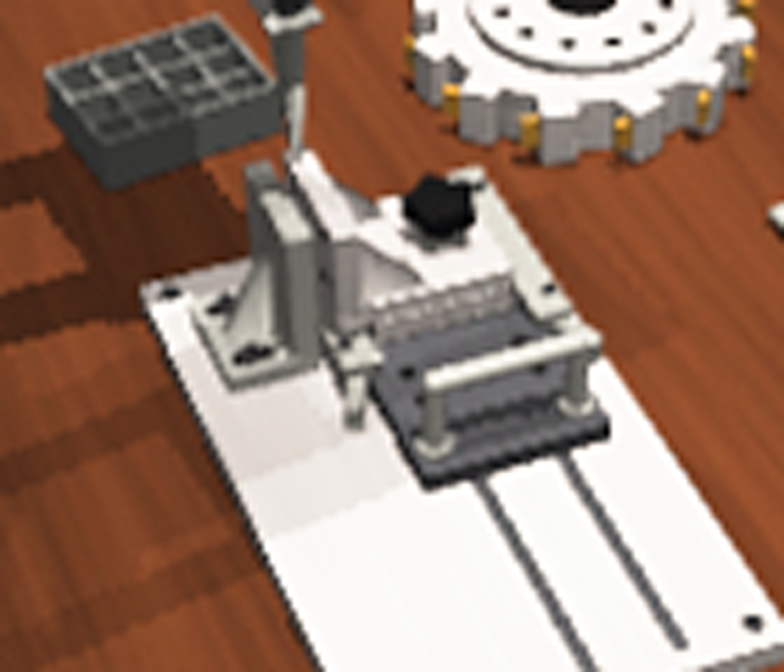

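View pics/p1c.png

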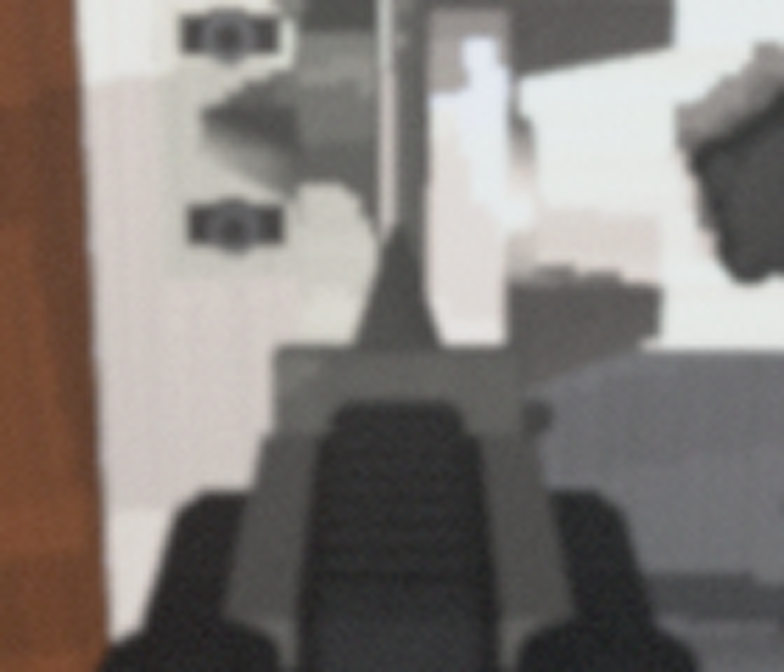

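```bash
python3 -m jog '[{"tx":0,"ty":0.013,"tz":0,"turn":0},{"tx":0,"ty":0.013,"tz":0.1,"turn":0},{"tx":0,"ty":0.013,"tz":0.25,"turn":0},{"tx":0,"ty":0.013,"tz":0.4,"turn":0},{"tx":0,"ty":0.013,"tz":0.4,"turn":0},{"tx":0,"ty":0.013,"tz":0.4,"turn":0}]'
python3 -c "
from h import *
st(); shot('wrist','p2'); crop('p2',210,170,350,290,5.6,'p2c')"
```

```text
time: 17.55
ee_pos: [0.5107, 0.1316, 0.1808]
eef_rot: [-2.241, -2.201, 0.0]
wrist_force: [0.1, -0.4, -1.1]
opening: 0.0114
t 17.55 p [0.5107 0.1316 0.1808] yaw_y -1.03 F [ 0.06 -0.35 -1.14] T [ 0.01 -0.02 -0.01] op 11.4
(672, 784, 3)
```

View pics/p2c.png

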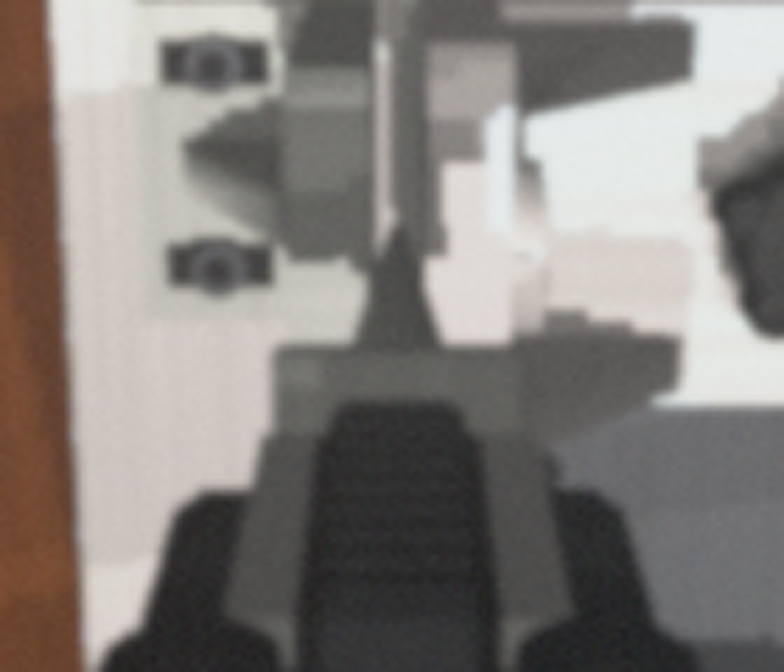

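```bash
python3 -m jog '[{"tx":0,"ty":0.002,"tz":0.08,"turn":0},{"tx":0,"ty":0.002,"tz":0.16,"turn":0},{"tx":0,"ty":0.002,"tz":0.24,"turn":0},{"tx":0,"ty":0.002,"tz":0.32,"turn":0},{"tx":0,"ty":0.002,"tz":0.4,"turn":0},{"tx":0,"ty":0.002,"tz":0.4,"turn":0},{"tx":0,"ty":0.002,"tz":0.4,"turn":0}]'
python3 -c "
from h import *
st(); shot('wrist','p3'); crop('p3',210,170,350,290,5.6,'p3c')"
```

```text
time: 18.48
ee_pos: [0.5109, 0.1315, 0.157]
eef_rot: [2.241, 2.201, 0.0]
wrist_force: [-0.7, 0.3, -0.8]
opening: 0.0112
t 18.48 p [0.5109 0.1315 0.157 ] yaw_y -1.03 F [-0.69  0.3  -0.85] T [ 0.05 -0.03  0.01] op 11.2
(672, 784, 3)
```

View pics/p3c.png

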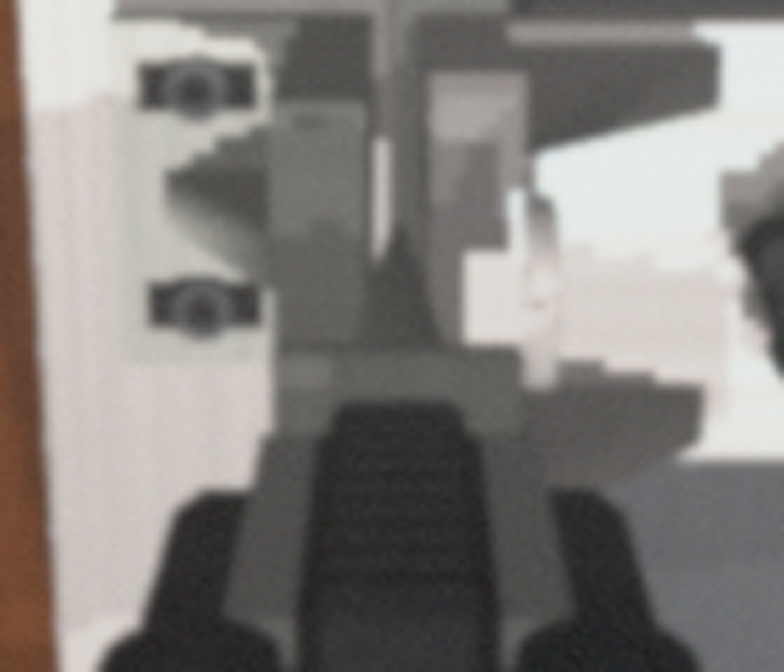

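```bash
python3 -m jog '[{"tx":0,"ty":0,"tz":0.04,"turn":0},{"tx":0,"ty":0,"tz":0.08,"turn":0},{"tx":0,"ty":0,"tz":0.08,"turn":0}]'
python3 -m jog '[{"tx":0,"ty":0,"tz":0.025,"turn":0},{"tx":0,"ty":0,"tz":0.05,"turn":0},{"tx":0,"ty":0,"tz":0.05,"turn":0}]'
python3 -m jog '[{"tx":0,"ty":0,"tz":0.025,"turn":0},{"tx":0,"ty":0,"tz":0.025,"turn":0}]'
```

```text
time: 18.9
ee_pos: [0.5105, 0.1315, 0.1518]
eef_rot: [-2.241, -2.201, 0.001]
wrist_force: [-0.4, -0.0, -0.9]
opening: 0.0114
time: 19.27
ee_pos: [0.5106, 0.1315, 0.1489]
eef_rot: [-2.241, -2.201, 0.001]
wrist_force: [-0.1, 0.1, -1.9]
opening: 0.0118
time: 19.52
ee_pos: [0.5107, 0.1315, 0.1475]
eef_rot: [-2.241, -2.201, 0.0]
wrist_force: [0.8, 0.4, -0.7]
opening: 0.0115
```

```bash
python3 -m jog '[{"tx":0,"ty":0,"tz":0.02,"turn":0},{"tx":0,"ty":0,"tz":0.02,"turn":0}]'
python3 -m jog '[{"tx":0,"ty":0,"tz":0.02,"turn":0},{"tx":0,"ty":0,"tz":0.02,"turn":0}]'
python3 -c "
from h import *
st()"
```

```text
time: 19.77
ee_pos: [0.5107, 0.1315, 0.1463]
eef_rot: [-2.241, -2.201, 0.0]
wrist_force: [0.6, -0.0, -2.2]
opening: 0.0113
time: 20.02
ee_pos: [0.5107, 0.1315, 0.1451]
eef_rot: [-2.241, -2.201, 0.0]
wrist_force: [-0.7, -0.0, -0.0]
opening: 0.0114
t 20.02 p [0.5107 0.1315 0.1451] yaw_y -1.03 F [-0.69 -0.04 -0.05] T [-0.01 -0.05 -0.01] op 11.4
```

```bash
cat >> h.py <<'E'
def avg(n=5):
    F=[];T=[]
    for i in range(n):
        read_camera("top"); s=sensors.get_state(); F.append(s["wrist_force"]);T.append(s["wrist_torque"])
    s,p,R=pose(); print("t %.2f"%s["time"],"p",np.round(p,5),"F",np.round(np.mean(F,0),2),"T",np.round(np.mean(T,0),3),"yaw %.2f"%np.degrees(np.arctan2(R[1,1],R[0,1])),"tilt",np.round(R[:2,2],4))
E
python3 -c "
from h import *
avg()"
python3 -m jog '[{"tx":0,"ty":0,"tz":0.017,"turn":0},{"tx":0,"ty":0,"tz":0.017,"turn":0}]' >/dev/null
python3 -c "
from h import *
avg()"
```

```text
t 20.27 p [0.51077 0.13148 0.14521] F [-0.02 -0.03 -1.18] T [ 0.004 -0.016  0.005] yaw -1.03 tilt [-0.     -0.0001]
t 20.77 p [0.51077 0.1315  0.14419] F [-0.2   0.29 -0.91] T [ 0.002  0.026 -0.027] yaw -1.03 tilt [-0.     -0.0001]
```

```bash
for i in 1; do python3 -m jog '[{"tx":0,"ty":0,"tz":0.017,"turn":0},{"tx":0,"ty":0,"tz":0.017,"turn":0}]' >/dev/null
python3 -c "
from h import *
avg()"; done
python3 -m jog '[{"tx":0,"ty":0,"tz":0.017,"turn":0},{"tx":0,"ty":0,"tz":0.017,"turn":0}]' >/dev/null
python3 -c "
from h import *
avg()"
```

```text
t 21.27 p [0.51081 0.13151 0.1432 ] F [-0.09 -0.08 -1.27] T [ 0.007 -0.04   0.008] yaw -1.03 tilt [ 0. -0.]
t 21.77 p [0.51081 0.13152 0.14217] F [ 0.02  0.55 -1.5 ] T [ 0.013 -0.019 -0.001] yaw -1.03 tilt [ 0.     -0.0001]
```

```bash
python3 -m jog '[{"tx":0,"ty":0,"tz":0.017,"turn":0},{"tx":0,"ty":0,"tz":0.017,"turn":0}]' >/dev/null
python3 -c "
from h import *
avg()"
python3 -m jog '[{"tx":0,"ty":0,"tz":0.017,"turn":0},{"tx":0,"ty":0,"tz":0.017,"turn":0}]' >/dev/null
python3 -c "
from h import *
avg(); shot('wrist','p4'); crop('p4',210,170,350,290,5.6,'p4c')"
```

```text
t 22.27 p [0.51075 0.1315  0.14107] F [ 0.2   0.23 -2.02] T [ 0.042 -0.037  0.011] yaw -1.03 tilt [-0.0001 -0.0001]
t 22.77 p [0.5108  0.13152 0.14018] F [-0.25  0.05  0.72] T [0.01  0.115 0.001] yaw -1.03 tilt [ 0.0001 -0.0001]
(672, 784, 3)
```

View pics/p4c.png

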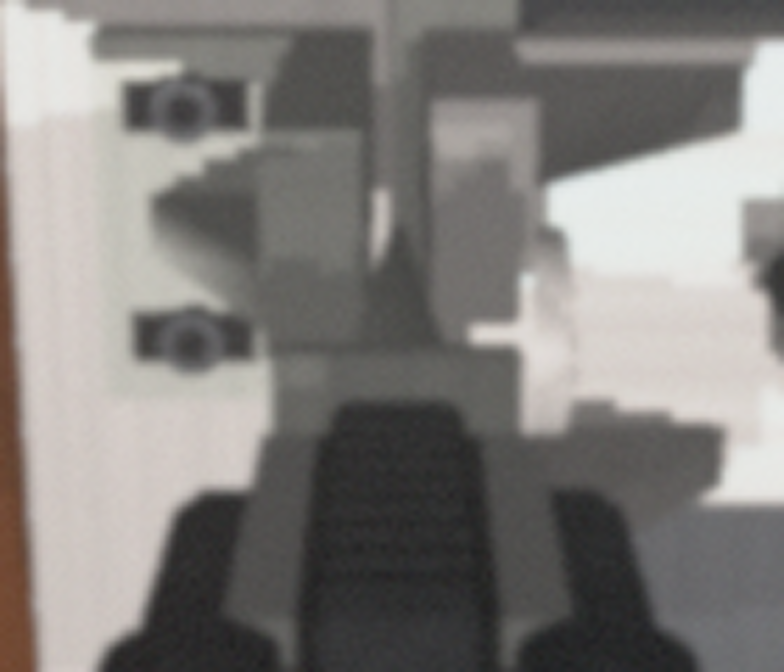

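```bash
python3 -c "
from h import *
avg(8)"
python3 -m jog '[{"tx":0,"ty":0,"tz":0.01,"turn":0},{"tx":0,"ty":0,"tz":0.01,"turn":0}]' >/dev/null
python3 -c "
from h import *
avg(8)"
```

```text
t 23.23 p [0.51082 0.13151 0.14016] F [-0.57 -0.11  1.8 ] T [ 0.03   0.148 -0.004] yaw -1.03 tilt [ 0.0001 -0.0001]
t 23.88 p [0.51083 0.13153 0.13963] F [-1.16  0.09  5.01] T [0.005 0.305 0.001] yaw -1.03 tilt [ 0.0001 -0.0001]
```

```bash
python3 -c "
from h import *
avg(8); shot('wrist','p5'); crop('p5',180,130,400,295,3.6,'p5c');shot('side','s5'); crop('s5',200,130,340,250,5.6,'s5c'); shot('top','t5'); crop('t5',190,165,330,265,5.7,'t5c')"
```

```text
t 24.27 p [0.51084 0.13152 0.13963] F [-1.06  0.17  4.9 ] T [0.003 0.341 0.004] yaw -1.03 tilt [ 0.0001 -0.0001]
(594, 792, 3)
(672, 784, 3)
(570, 798, 3)
```

View pics/p5c.png

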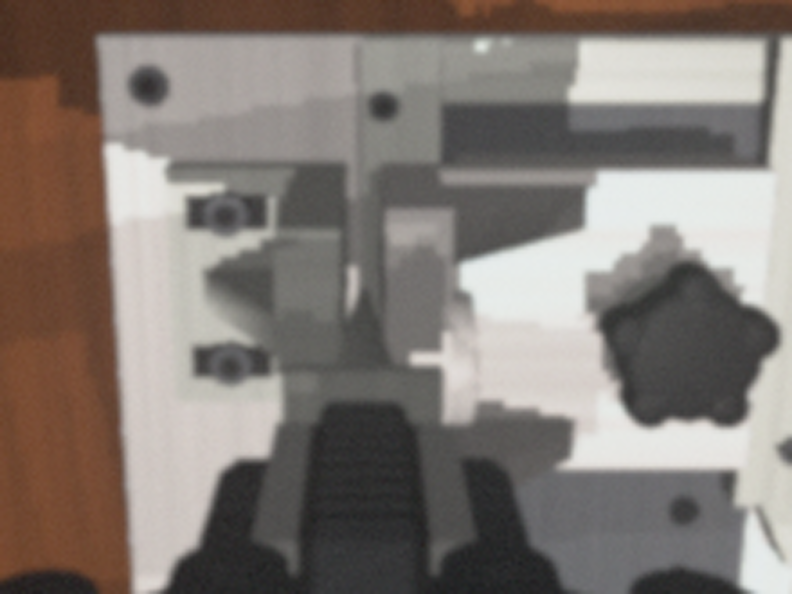

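View pics/s5c.png

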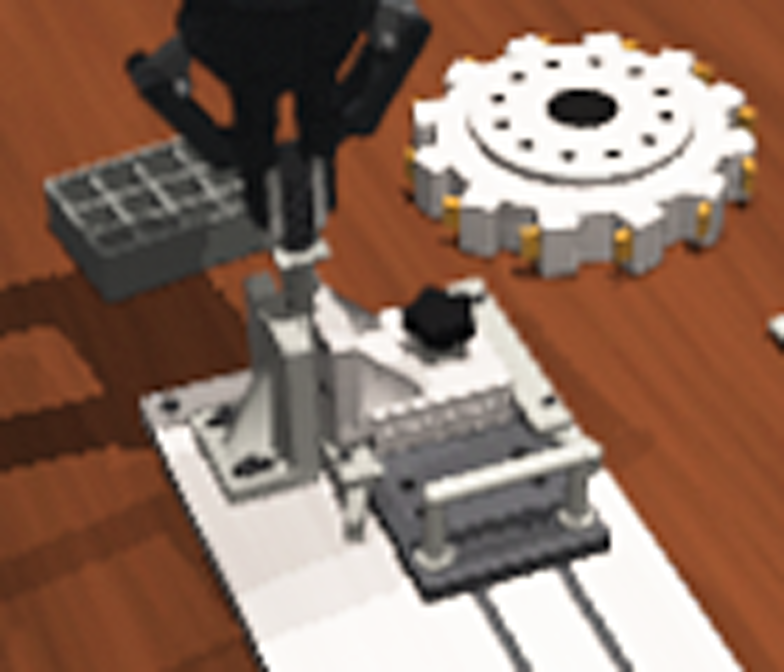

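View pics/t5c.png

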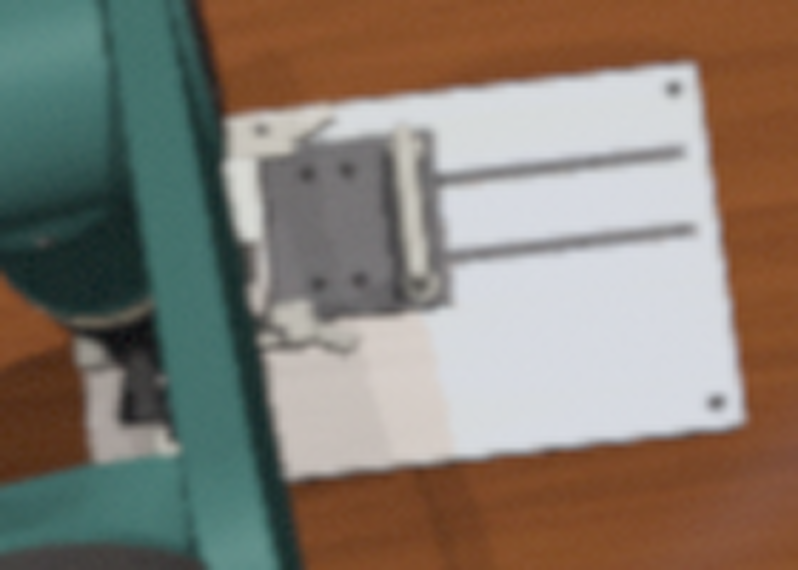

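```bash
python3 -c "
from h import *
avg(4)
from plant import env
print(env.close_job()); st()"
```

```text
t 24.62 p [0.51086 0.13152 0.13965] F [-1.31 -0.34  5.54] T [-0.025  0.321 -0.023] yaw -1.03 tilt [ 0.0002 -0.0001]
the job is handed in; nothing more can be done
None
the job is handed in; nothing more can be done
```

I slid the tray home, put the taper gauge into the gap and handed the job in at about 24.6 s, still holding the gauge by its handle. No verdict is reported, so the result below rests on my own last checks.

- **Tray:** I gripped its handle, straightened it by about 2° and pushed it in. The push force rose from about 4 N to 17 N when the handle reached its expected home position. The last wrist picture shows the tray's front edge against the stop.
- **Gauge:** I lifted it straight out of the rack, lined it up with the gap by the wrist camera and lowered it in small steps. Contact began at a tool height of about 141 mm and it is held at 139.6 mm, with the tip about 57 mm above the bench.
- **Snugness:** The upward drag is about 6–7 N above the no-contact reading and was steady. The sideways force is only about 1 N, which means both faces are carrying load. The tool's measured lean is close to zero and its yaw is within about 0.1° of square to the plate.
- **Other things:** I did not touch them. The cutter and insert box looked unmoved in the last side picture; I did not check the caliper and battery pack again.

**What disagreed:**
- **Gap size:** The gap measured about 7.3 to 7.7 mm in the pictures, but the depth at contact implies about 8.2 mm. I went by the felt contact.
- **Drag rise:** The force rose roughly 4 to 6 N per mm near the end, a little steeper than the stated 2 to 4 N.

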